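# Charge the grinding jar: vent and release its pressure cap, load, close and lock

### The arm

A 7-joint arm with a two-finger parallel gripper is mounted at the origin on a cart in front of the work surface, level with it; the furniture and walls round the work are solid. World frame = base frame: x ahead of the robot, y to its left, z up, the work surface at z = 0. Lengths are in mm, angles in rad, forces in N, time in s.
With the tool pointing down it reaches from about 425 to 950 mm from the base axis. Payload 4.7 kg.
Tool frame: the origin (TCP) lies midway between the tips of the shut fingers; the grasp point (between the pads) lies r.tcp_to_grasp behind it (r.tcp_to_grasp is the distance from the TCP to the grasp point, in mm); z points along the fingers, x is the direction in which the jaws open and shut, and the axes are right-handed (so a half turn about z gives the same grasp; the last joint's range is limited). The gripper opens to 85 mm and grips with 20 to 120 N. Pads are 22 mm wide; open, the fingers measure 114 mm over their backs; the gripper's body (76 mm by 85 mm) begins 54 mm behind the grasp point. The pads swing forward as they close: fully open they stand 13 mm farther back than shut.
Start: joints at [-1.211, 0.469, -0.049, 1.532, 0.024, 1.141, -0.082], TCP at [255.84, 624.655, 231.335] pointing down, gripper open.
Joint ranges: [-2.59, 2.59], [-0.33, 1.99], [-1.39, 1.29], [0.1, 2.45], [-1.04, 4.18], [0.21, 1.99], [-2.66, 2.66]. Speed limits (rad/s): [2.57, 2.57, 3.14, 3.14, 3.14, 3.14, 3.14].

### API

Orientations are given as a unit quaternion [w, x, y, z].
In Python, from station import r, imaging, models gives the robot as it stands. The module is installed in compiled form; this text tells all that it offers.
- The arm moves only by the shell command python3 -m inch 'ROWS' [FORCE]. ROWS is JSON, a list of rows, each a list of 5 numbers: the finger opening in mm, from 0 to 85.4, then the shift along the tool's x, y, z in mm, then the turn about the tool's z in degrees. In form: [[hand, x, y, z, spin], ...]. A call has 1 to 8 rows; each row shifts and turns the commanded pose from where the row before left it, along the tool's axes as they then stand; what a row does not reach is not made up. A row lasts 1/12 s, in which the tool goes at most 41.7 mm and 7.16 degrees, less where a joint would pass 70% of its speed; a pose out of reach is approached as far as the arm can. A call with a gripper value outside its range is refused whole. The fingers move at their own pace and stop on an object; FORCE is the grip in N (left out, the last holds). Time passes only in rows, so rows that do not move let the fingers close. It gives the time, the measured TCP pose, the force and the opening at its end, in the units of the state.
- r.sense(): the state, without advancing time (a new reading comes with each control period).
- imaging.snapshot(name): name is "scene" or "top" or "wrist"; returns the picture (400x640x3 uint8, red, green, blue); there is no depth.
- imaging.camera_model(name): a dict with "intrinsics" (3x3 intrinsics, pixels), "camera_from_world" (4x4, takes a point from world to camera coordinates); the wrist camera has in their place "hand_eye" (4x4, takes a point from camera to tool coordinates, whose origin is the TCP and whose axes are the tool frame's). Camera axes: x right, y down, z forward; pixel columns grow to the right and rows downward; lengths in mm; the calibration is good to about 2 mm. The wrist camera is an equidistant fisheye: a pixel r from the principal point sees the ray r / f radians off the axis. A picture is of the moment at which its call begins: read the wrist's pose just before it. camera_model takes no time and is no camera call.
- r.hand_in(): hands the job in, once; it reports no verdict.
Trained networks look in the newest picture that a camera, given by its name, has taken for a name from the list of things; names that differ only in an ending like _2 or _b are one class to them, and where a whole thing is asked for, a point or a joint stands for the part that bears it (a point fixed in the world has none). Each returns a list of dicts, best first, with "conf" (0 to 1); they miss things now and then, are a little off and sometimes report something else, mostly with a low value. They report only what shows in the picture. A call takes as long as a camera call. They do not tell look-alikes from the thing itself.
- models.find_in(name, camera): "bbox" ([left, top, right, bottom] in pixels, round what is visible of it).
- models.regions_of(name, camera): "region" (400x640 bool, what is visible of it) and "bbox" ([left, top, right, bottom] in pixels, round what is visible of it).
- models.place_of(name, camera): "pixel" ([column, row] in pixels: a listed point, or the origin of a listed thing).
The state is a dict: "t": time; "joint_positions": joint angles; "qvel": joint speeds; "tau": joint torques, N m; "tool_pos": TCP position; "ee_rot": TCP orientation; "wrist_force": force on the tool from outside, world axes, zero at the start; "torque": the same for the moment, N m; "grip_width": finger opening in mm.
Only numpy, scipy, OpenCV 4.12 (cv2) and the standard library are available. Lean on these libraries where they do the work, as an engineer would, in place of code of your own. Each camera call takes 0.05 s, during which the arm holds its last target. There are 200 camera calls.

### The job

Charge the grinding jar: turn its pressure cap anticlockwise to the first stop and wait there for about a second to let it vent, then press it down and turn it past the stop to release it, and lift it off. Put every plain steel grinding slug that is on the table into the jar, refit the cap by pressing it down and turning it fully home to closed, and leave the lock collar's post at its locked mark. Leave the white-capped sample jar and the rolls of tape where they are.

Things in the scene. Friction and masses are not known exactly. Their poses are not given: they have to be found in the camera images.
- mill_jar: Fixed steel grinding jar on a grey 140x140x10 mm plate; origin on the jar's axis at table height, z up. Body 84 mm across to z=66 mm, neck 47 mm across to z=100. Angles here: anticlockwise from above, from its x axis to the cap bar's. 0 deg closed (hard stop at -2), 24 first stop, 64 to 142 lugs free: cap lifts off or goes on. White plate lines: wide at 0, thin at 24 and 80, both sides.
- mouth (a point): Centre of the mouth, 115 mm above the table: the top of the sprung black rubber seal tube, 47 mm outside and 40 mm inside, when the cap is off (this point does not move). Inner floor of the jar 101 mm below it, with a 10 mm high bump in the middle; chamber 76 mm across.
- ledge (a point): Point on the jar's axis at z=96 mm, underside of the two fixed ledges (58 mm across) that hold the cap's lugs down. A first-stop tooth hangs 5 mm below each ledge: it stops an unpressed cap at 24 deg, turning either way. To pass it the cap must be pressed 5 mm or more below closed height; 6 to 7 is right, 9 the most possible.
- cap: Loose aluminium pressure cap, 70 mm across, 52 mm tall, 0.12 kg; origin at the centre of its underside, z up; 91 mm above the jar's origin when closed. Two inward lugs, 5 mm tall, 22 deg wide, at its lower edge on +x and -x; same after a half turn. 2 mm radial play over the ledges. Starts 0 to 6 deg from closed. Pushed up by the seal: 6 N closed, 0.6 N more per mm. Stands on its skirt when off.
- cap_bar (a point): Centre of the cap's wing bar, 40 mm above the cap's underside: bar 60 mm long (cap's x), 14 mm thick (y), 24 mm tall, standing on the cap's flat top; pinch it from above across its thickness. When off, the cap may stand anywhere clear; the table around x = 0.45 m, 18 to 25 cm to the left (+y) of the jar, is free.
- collar (a joint): Captive lock collar round the jar's body, turns about the jar's axis. rad; grows clockwise seen from above; range -0.05 to 1.35, locked at 0.90 (its lever then points at the lock mark, a white line on a small grey block beside the plate). Starts between 0 and 0.25. Stiff (about 0.12 N m), stays where it is left.
- collar_post (a point): Top part of the collar's upright round finger post, 14 mm diameter, standing 95 mm from the jar's axis on the collar's lever; the point is on the post's axis 96 mm above the table, 10 mm below the post's top; the lever is at z = 37 to 45 mm.
- lock_mark (a point): Point 70 mm above the lock mark, 95 mm from the jar's axis: the post stands over the mark, in plan, when the collar is locked.
- slug_0: Steel grinding slug, a plain cylinder 26 mm across, 22 mm tall, 0.1 kg, standing on the table; origin at the centre of its underside. May be absent (None); 3 to 5 are present.
- slug_1: Steel grinding slug, a plain cylinder 26 mm across, 22 mm tall, 0.1 kg, standing on the table; origin at the centre of its underside. May be absent (None); 3 to 5 are present.
- slug_2: Steel grinding slug, a plain cylinder 26 mm across, 22 mm tall, 0.1 kg, standing on the table; origin at the centre of its underside. May be absent (None); 3 to 5 are present.
- slug_3: Steel grinding slug, a plain cylinder 26 mm across, 22 mm tall, 0.1 kg, standing on the table; origin at the centre of its underside. May be absent (None); 3 to 5 are present.
- slug_4: Steel grinding slug, a plain cylinder 26 mm across, 22 mm tall, 0.1 kg, standing on the table; origin at the centre of its underside. May be absent (None); 3 to 5 are present.
- spice_bystander: Sample jar with a white screw cap, 56 mm across, 87 mm tall, to be left standing; origin at the centre of its underside.
- tape_bystander: The lower of two rolls of tape, to the right of the jar, lying flat, 98 mm across, 25 mm high, to be left; origin at the centre of its underside.
Things that resemble listed ones, but are neither listed nor needed, are in the scene too. What is shaped like the slug_2 but green is not meant. Leave any pink look-alike of the cap alone.

How it is judged (in metres and radians):
On the way, in this order (a step that is already met when the one before it is completed fails the run):
1. the cap is turned to its first stop (24 deg, within 5 deg) and waits there, not pressed down (less than 4 mm), for 0.6 s (horizontal distance between cap and mill_jar below 0.005 m and angle between the x axis of cap and the x axis of mill_jar, either way round between 0.33 and 0.51 rad and z of cap in the frame of mill_jar between 0.087 and 0.094 m), for 0.6 s.
2. the cap is pressed down (4 mm or more) and turned past the stop (beyond 46 deg) on the neck (horizontal distance between cap and mill_jar below 0.005 m and angle between the x axis of cap and the x axis of mill_jar, either way round above 0.8 rad and z of cap in the frame of mill_jar between 0.078 and 0.087 m).
3. the cap is off the jar ((z of cap in the frame of mill_jar above 0.13 m or horizontal distance between cap and mill_jar above 0.08 m)), for 0.1 s.
4. all slugs present are in the jar (horizontal distance between each of slug_0, slug_1, slug_2, slug_3, slug_4 and mill_jar below 0.04 m and z of each of slug_0, slug_1, slug_2, slug_3, slug_4 in the frame of mill_jar below 0.075 m), for 0.2 s.
At the end, for the whole second after the job is handed in: All slugs present lie inside the jar; the cap is on the neck, let go and turned fully closed (within 10 deg of its closed mark, at closed height within 4 mm, upright); the collar stands at its locked mark (0.90 rad within 0.08) (all of step 4 and horizontal distance between cap and mill_jar below 0.005 m and z of cap in the frame of mill_jar between 0.087 and 0.094 m and angle between the x axis of cap and the x axis of mill_jar, either way round below 0.17 rad and angle between cap's own z axis and vertical below 0.08 rad and linear speed of cap below 0.02 m/s and value of joint collar between 0.82 and 0.98 rad); the robot touches nothing.
It fails at once if the sample jar is shifted more than 3 cm or knocked over (distance of spice_bystander from where it was at the start of the episode above 0.03 m or angle between spice_bystander's own z axis and vertical above 0.4 rad).
It fails at once if the roll of tape is shifted more than 3 cm (distance of tape_bystander from where it was at the start of the episode above 0.03 m).
Of slug_0, slug_1, slug_2, slug_3, slug_4 only 3 to 5 are there at a start; the rules pass over those that are not, and their reading is None.
At some moment in a run one of slug_0, slug_1, slug_2, slug_3, slug_4 may be knocked a few centimetres aside while the robot is not near it.
It also fails if it takes over 208 s, if anything falls off the work surface, if the arm or the gripper's body presses on something with over 40 N, if the wrist force passes 120 N, or if a joint passes its speed limit or range.

## Working session

There is one attempt and no reset: what is moved stays moved. The work goes in short steps, Python scripts to look and compute and a shell command to move; the robot and the scene stay as the last step left them, time stands still between calls to the robot, and variables do not carry over. Pictures are saved under pics/ and viewed, about 12 in all and at most 16, crops included, and the job is handed in when it is done.

```bash
mkdir -p pics
cat > h.py <<'E'
import numpy as np, cv2
from station import r, imaging, models
from scipy.spatial.transform import Rotation as R
def save(n,name):
    im=imaging.snapshot(n); cv2.imwrite('pics/'+name,im[:,:,::-1].copy()); return im
def tool():
    s=r.sense(); q=s['ee_rot']; return np.array(s['tool_pos']),R.from_quat([q[1],q[2],q[3],q[0]]).as_matrix()
def ray(cam,px,pose=None):
    m=imaging.camera_model(cam); K=np.array(m['intrinsics'])
    x=(px[0]-K[0,2])/K[0,0]; y=(px[1]-K[1,2])/K[1,1]
    if cam=='wrist':
        p,M=pose or tool(); H=np.array(m['hand_eye']); t=np.hypot(x,y)
        d=np.array([x/t*np.sin(t),y/t*np.sin(t),np.cos(t)]) if t>1e-9 else np.array([0,0,1.])
        return M@H[:3,3]+p, M@H[:3,:3]@d
    T=np.array(m['camera_from_world']); 
    return -T[:3,:3].T@T[:3,3], T[:3,:3].T@np.array([x,y,1])
def atz(cam,px,z,pose=None):
    o,d=ray(cam,px,pose); return o+d*(z-o[2])/d[2]
def proj(cam,P,pose=None):
    m=imaging.camera_model(cam); K=np.array(m['intrinsics']); P=np.array(P,float)
    if cam=='wrist':
        p,M=pose or tool(); H=np.array(m['hand_eye']); c=H[:3,:3].T@(M.T@(P-p)-H[:3,3])
        a=np.arctan2(np.hypot(c[0],c[1]),c[2]); n=np.hypot(c[0],c[1]); x,y=c[0]/n*a,c[1]/n*a
    else:
        T=np.array(m['camera_from_world']); c=T[:3,:3]@P+T[:3,3]; x,y=c[0]/c[2],c[1]/c[2]
    return np.array([x*K[0,0]+K[0,2],y*K[1,1]+K[1,2]])
E
python3 - <<'E'
from h import *
np.set_printoptions(precision=1,suppress=True)
print(r.sense(), r.tcp_to_grasp)
a=save('top','top0.png'); b=save('scene','scene0.png')
for c in('top','scene'):
    m=imaging.camera_model(c);T=m['camera_from_world'];T=np.array(T);print(c,-T[:3,:3].T@T[:3,3],T[2,:3])
print(imaging.camera_model('wrist'))
for n,z in [('mill_jar',0),('cap',91),('cap_bar',131),('collar_post',96),('lock_mark',70),('slug_0',0),('spice_bystander',0),('tape_bystander',0),('mouth',115)]:
    for c in('top','scene'):
        for d in models.place_of(n,c)[:8]:
            print(n,c,round(d['conf'],2),np.array(d['pixel']),atz(c,d['pixel'],z))
E
```

```text
{'t': 0.0, 'joint_positions': array([-1.2,  0.5, -0. ,  1.5,  0. ,  1.1, -0.1]), 'qvel': array([ 0., -0.,  0.,  0., -0.,  0.,  0.]), 'tau': array([  0. , -51. ,  -0. , -23.8,   0. ,   0. ,   0. ]), 'tool_pos': array([255.7, 624.1, 230.3]), 'ee_rot': array([ 0. ,  0.8,  0.6, -0. ]), 'wrist_force': array([0.3, 0. , 0. ]), 'torque': array([-0.,  0.,  0.]), 'grip_width': 85.61925445758521} 18.700000000000003
top [436.4 -94.8 947.1] [ 0.2 -0.  -1. ]
scene [ 114.5 -708.1  692.5] [ 0.5  0.6 -0.6]
{'intrinsics': array([[309.7,   0. , 317. ],
       [  0. , 309.7, 192.9],
       [  0. ,   0. ,   1. ]]), 'hand_eye': array([[   1. ,   -0. ,    0. ,   -0.7],
       [  -0. ,    1. ,    0.3,  -70. ],
       [  -0. ,   -0.3,    1. , -144.2],
       [   0. ,    0. ,    0. ,    1. ]])}
mill_jar top 0.92 [244.5 225.2] [523.8  96.4   0. ]
mill_jar scene 0.8 [247.3 203.8] [520.   98.8   0. ]
cap top 0.86 [299.6 230. ] [500.3 -51.7  91. ]
cap top 0.58 [232.6 219.2] [530.5 106.2  91. ]
cap scene 0.91 [278.1 233.4] [ 463.2 -130.2   91. ]
cap scene 0.85 [240.2 175.3] [512.   98.3  91. ]
cap_bar top 0.83 [23
[... 707 characters left out ...]
7 -407.     0. ]
slug_0 scene 0.76 [296.8 316.4] [ 408.8 -259.1   -0. ]
slug_0 scene 0.72 [362.3 288.7] [ 551.3 -288.5    0. ]
slug_0 scene 0.69 [341.2 248.3] [ 595.5 -173.7    0. ]
slug_0 scene 0.65 [390.8 337.7] [ 511.8 -405.1    0. ]
slug_0 scene 0.57 [293.5 274.8] [ 467.  -169.6    0. ]
slug_0 scene 0.5 [334.7 311.9] [ 471.1 -296.9    0. ]
spice_bystander top 0.85 [312.8 159.2] [696.1 -86.5   0. ]
spice_bystander top 0.39 [410.3 158.9] [ 689.4 -348.3    0. ]
spice_bystander scene 0.83 [346.8 208.4] [699.2 -76.3   0. ]
tape_bystander top 0.59 [410.4 160.4] [ 685.2 -348.3    0. ]
tape_bystander scene 0.56 [430.7 274. ] [ 687.5 -350.    -0. ]
mouth top 0.59 [232.3 221.4] [522.8 101.2 115. ]
```

Run:
```python
import cv2,numpy as np
a=cv2.imread('pics/top0.png');b=cv2.imread('pics/scene0.png')
c=cv2.resize(a[130:300,160:460],(800,453),interpolation=cv2.INTER_CUBIC);cv2.imwrite('pics/t0.png',c)
c=cv2.resize(b[130:370,170:490],(800,600),interpolation=cv2.INTER_CUBIC);cv2.imwrite('pics/s0.png',c)
```

```text
(no output)
```

View pics/t0.png

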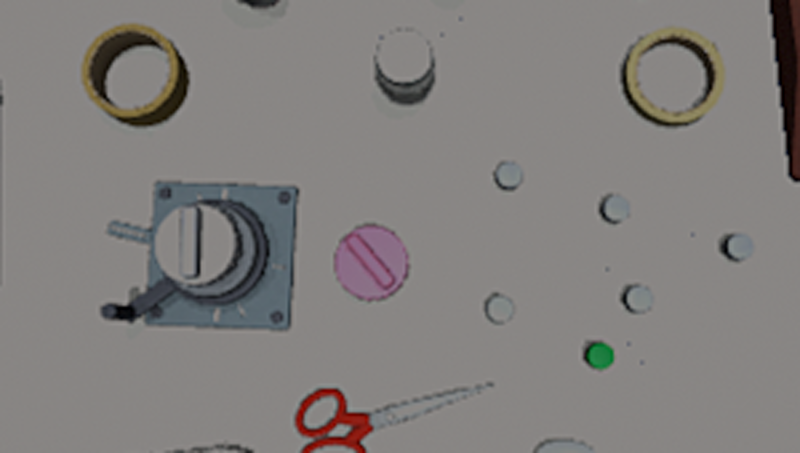

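View pics/s0.png

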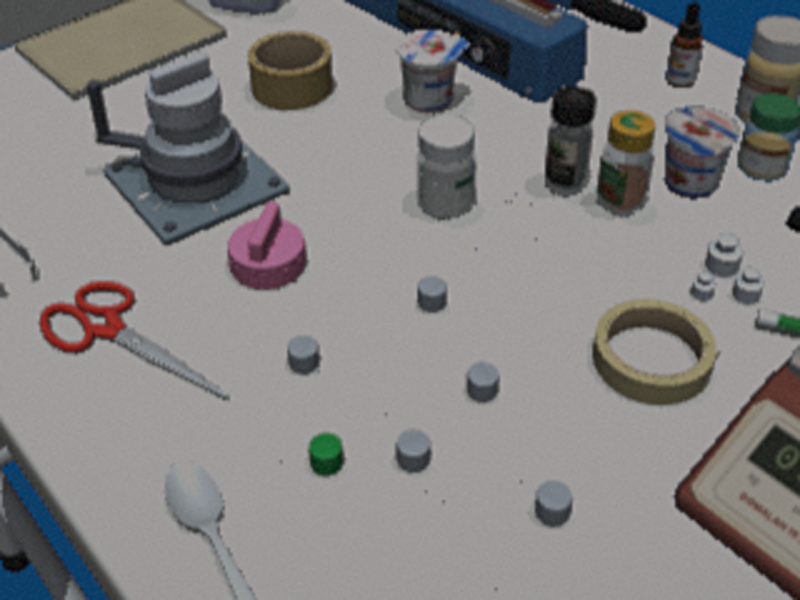

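```bash
cat >> h.py <<'E'
def to(x,y,z,yaw=None):
    """print spin (deg), then tool shifts after spin. yaw = world angle (deg) of tool x axis, mod 180"""
    p,M=tool(); a=np.degrees(np.arctan2(M[1,0],M[0,0])); s=0
    if yaw is not None: s=-((yaw-a+90)%180-90)   # tool z down: +spin = world clockwise
    M2=M@R.from_euler('z',s,degrees=True).as_matrix()
    print('yaw now %.1f spin %.1f shift %s'%(a,s,np.round(M2.T@(np.array([x,y,z])-p),1)))
E
python3 - <<'E'
from h import *
p,M=tool();print(p,M.round(3))
to(500,97,300,90);to(500,97,300)
E
```

```text
[255.83225095 624.6663973  231.35434443] [[ 0.379  0.925 -0.   ]
 [ 0.925 -0.379  0.   ]
 [ 0.    -0.    -1.   ]]
yaw now 67.7 spin -22.3 shift [-527.7  244.2  -68.7]
yaw now 67.7 spin 0.0 shift [-395.7  426.   -68.7]
```

```bash
python3 -m inch '[[85,0,0,-9,7.1],[85,0,0,-9,7.1],[85,0,0,-9,7.1],[85,0,0,-9,7.1],[85,0,0,-9,7.1],[85,0,0,-9,7.1],[85,0,0,-9,7.1],[85,0,0,-9,7.1]]' >/dev/null
python3 -m inch '[[85,0,0,0,7.1],[85,0,0,0,7.1],[85,0,0,0,7.1],[85,0,0,0,7.1],[85,0,0,0,7.1],[85,0,0,0,7.1],[85,0,0,0,7.1],[85,0,0,0,7.1]]' >/dev/null
python3 -m inch '[[85,0,0,0,7.1],[85,0,0,0,7.1],[85,0,0,0,7.1],[85,0,0,0,7.1],[85,0,0,0,7.1],[85,0,0,0,7.1]]'
python3 -c "
from h import *
to(510,97,300,-90);print(r.sense()['joint_positions'])"
```

```text
t: 2.83
tool_pos: [255.6, 624.7, 303.4]
ee_rot: [-0.0, 0.714, -0.7, -0.0]
wrist_force: [-0.4, 0.8, 0.4]
grip_width: 85.0
yaw now -88.8 spin 1.2 shift [ 527.7 -254.4    3.2]
[-1.59706099  0.45066631  0.52334836  1.46452456 -0.22897451  1.2872651
 -2.60293107]
```

```bash
python3 -m inch '[[85,35,-17,0,0],[85,35,-17,0,0],[85,35,-17,0,0],[85,35,-17,0,0],[85,35,-17,0,0],[85,35,-17,0,0],[85,35,-17,0,0],[85,35,-17,0,0]]' >/dev/null
python3 -m inch '[[85,35,-17,0,0],[85,35,-17,0,0],[85,35,-17,0,0],[85,35,-17,0,0],[85,35,-17,0,0],[85,35,-17,0,0],[85,35,-17,0,0],[85,0,0,0,1.2]]'
python3 - <<'E'
from h import *
np.set_printoptions(precision=1,suppress=True)
print(r.sense()['joint_positions'])
P=tool(); im=save('wrist','w0.png')
for n,z in [('mill_jar',0),('cap',91),('cap_bar',131),('collar_post',96),('lock_mark',70),('mouth',115)]:
    for d in models.place_of(n,'wrist')[:4]:
        print(n,round(d['conf'],2),np.array(d['pixel']),atz('wrist',d['pixel'],z,P))
cv2.imwrite('pics/w0b.png',cv2.resize(im[:,:,::-1],(800,500)))
E
```

```text
t: 4.17
tool_pos: [527.4, 97.3, 304.4]
ee_rot: [0.0, -0.704, 0.71, -0.002]
wrist_force: [0.6, -1.5, 0.3]
grip_width: 85.1
[-0.9  0.2  0.8  1.8 -0.2  1.2 -1.7]
cap 0.89 [316.6 166.5] [527.7  96.7  91. ]
cap 0.72 [410.1 163.6] [531.3 -16.4  91. ]
cap 0.72 [251.1 217.7] [464.  179.1  91. ]
cap_bar 0.72 [312.8 179.2] [521.8 100.8 131. ]
cap_bar 0.62 [418.4 171.4] [530.1 -13.9 131. ]
collar_post 0.65 [254.2 219.2] [463.9 174.2  96. ]
lock_mark 0.79 [237.  146.7] [550.7 196.4  70. ]
```

View pics/w0b.png

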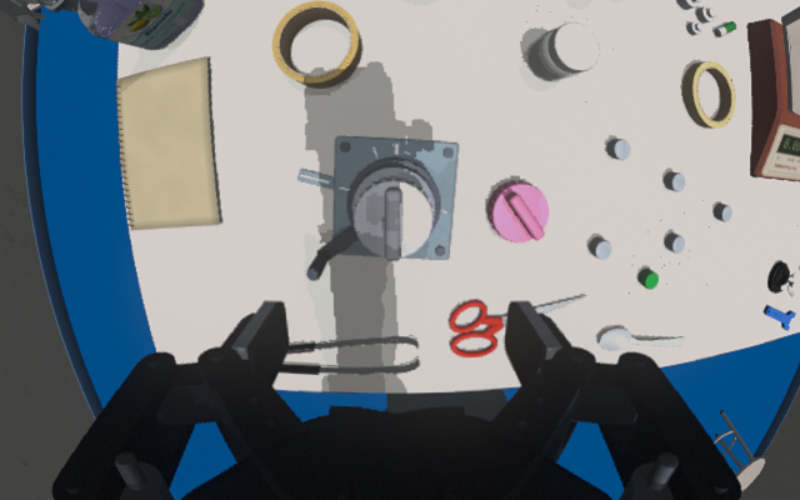

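Run:
```python
from h import *
np.set_printoptions(precision=1,suppress=True)
f=lambda a,z:atz('wrist',np.array(a)*.8,z)
A,B,C=f((335,137),10),f((458,143),10),f((449,260),10)
print(A,B,C,np.linalg.norm(A-B),np.linalg.norm(C-B),(A+C)/2)
d=A-B;e=B-C;print(np.degrees(np.arctan2(d[1],d[0])),np.degrees(np.arctan2(e[1],e[0])))
p,q=f((394,187),143),f((393,258),143);d=p-q;print('bar',p,q,np.linalg.norm(d),np.degrees(np.arctan2(d[1],d[0])),(p+q)/2)
print(f((396,146),10)) # wide line
im=cv2.imread('pics/w0.png')[95:225,225:385];cv2.imwrite('pics/w0c.png',cv2.resize(im,(738,600),interpolation=cv2.INTER_CUBIC))
```

```text
[589.7 177.7  10. ] [584.2  39.2  10. ] [445.6  44.2  10. ] 138.6788448068692 138.72617102668124 [517.6 110.9  10. ]
87.71530652624972 -2.064941363786353
bar [551.1 110.1 143. ] [492.  110.4 143. ] 59.093434208660824 -0.3517351988842206 [521.6 110.3 143. ]
[579.2 109.   10. ]
```

View pics/w0c.png

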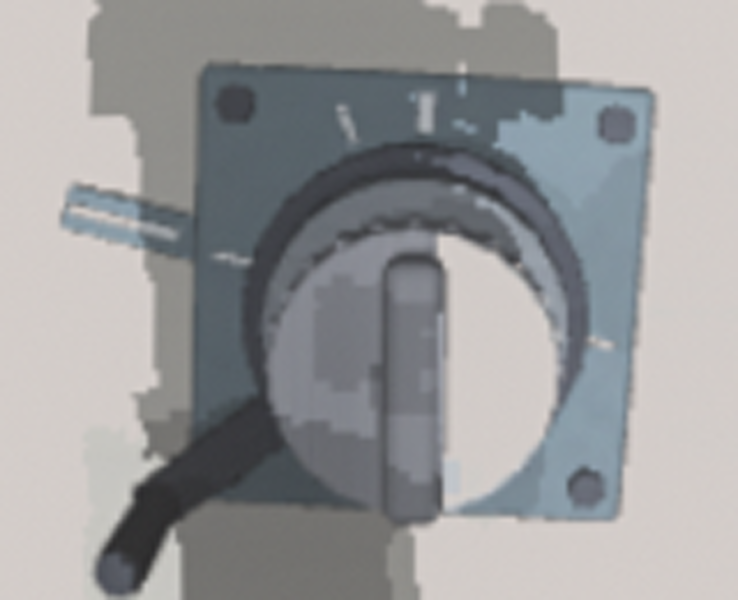

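Run:
```python
from h import *
np.set_printoptions(precision=1,suppress=True)
print(r.sense()['t'],r.sense()['tool_pos']); P=tool(); im=save('wrist','w1.png'); P=tool();print(P[0])
im0=cv2.imread('pics/w0.png').astype(float); 
g=lambda a:cv2.cvtColor(a.astype(np.uint8),cv2.COLOR_BGR2GRAY).astype(np.float32)
print(cv2.phaseCorrelate(g(im0)[:240].copy(),g(im[:,:,::-1])[:240].copy()))
for n,z in [('mill_jar',0),('cap',91),('cap_bar',131),('collar_post',96),('lock_mark',70),('mouth',115)]:
    for d in models.place_of(n,'wrist')[:4]:
        print(n,round(d['conf'],2),np.array(d['pixel']),atz('wrist',d['pixel'],z,P))
```

```text
4.5167 [524.2 108.4 303.2]
[524.3 108.2 303.2]
((1.7336597842926835, 4.769353442794326), 0.10014518588781357)
cap 0.75 [418.1 163.6] [529.8 -14.4  91. ]
cap 0.33 [444.7  48.4] [672.8 -43.4  91. ]
cap_bar 0.93 [429.4 171.7] [528.4 -14.7 131. ]
cap_bar 0.55 [324.7 177.5] [520.1  99.8 131. ]
collar_post 0.82 [257.5 213.7] [466.1 180.   96. ]
lock_mark 0.68 [250.  142.8] [549.7 191.3  70. ]
```

Run:
```python
import cv2
im=cv2.imread('pics/w1.png')[95:225,225:385];cv2.imwrite('pics/w1c.png',cv2.resize(im,(800,650),interpolation=cv2.INTER_CUBIC)[:600])
```

```text
(no output)
```

View pics/w1c.png

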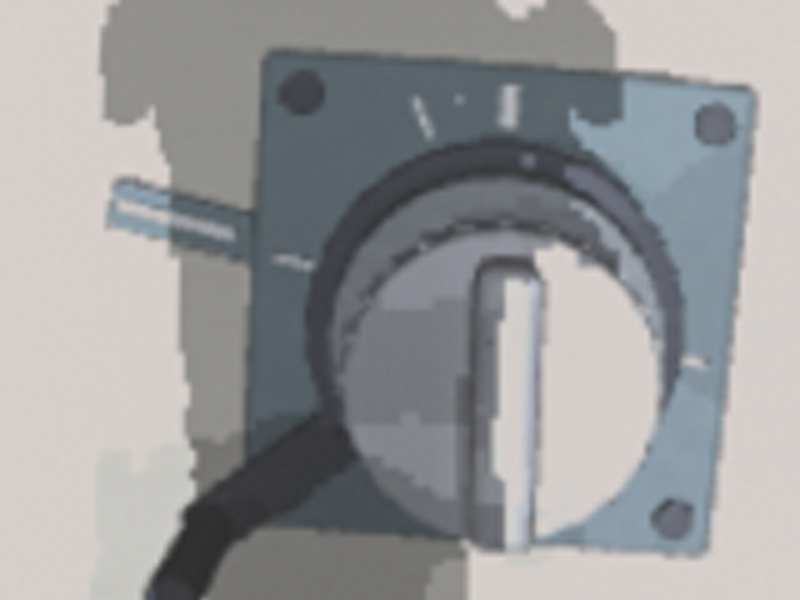

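```bash
cat >> h.py <<'E'
def ang(d): return np.degrees(np.arctan2(d[1],d[0]))
E
python3 - <<'E'
from h import *
np.set_printoptions(precision=1,suppress=True)
f=lambda a,z:atz('wrist',np.array(a)/5+[225,95],z)
A,B,C,D=f((264,50),10),f((755,88),10),f((706,556),10),f((245,524),10)
print(A,B,C,D,np.linalg.norm(A-B),np.linalg.norm(C-B),(A+C)/2,(B+D)/2)
print(ang(A-B)-90,ang(B-C),ang(A-D))
p,q=f((509,260),143),f((498,550),143);print('bar',np.linalg.norm(p-q),ang(p-q),(p+q)/2)
w=f((511,106),10);J=(A+C)/2;print('wide',ang(w-J))
for px in((114,213),(234,235)):
  w=f(px,25);print('lockline',w,ang(w-J),np.linalg.norm((w-J)[:2]))
to(522,99,170,-90)
print(r.sense()['t'])
E
```

```text
[596.7 162.   10. ] [587.6  23.6  10. ] [448.7  32.3  10. ] [457.9 170.2  10. ] 138.66893566368773 139.129824235722 [522.7  97.2  10. ] [522.8  96.9  10. ]
-3.7755412678939564 -3.562336794368508 -3.3809790994891897
bar 60.22837313150431 -1.363573850605861 [524.2  97.8 143. ]
wide -4.373539779897366
lockline [552.4 202.7  25. ] 74.30752885136937 109.66627519411031
lockline [545.8 169.   25. ] 72.2261537178468 75.42314413015207
yaw now -89.6 spin 0.4 shift [  7.9   2.6 133.3]
4.8667
```

```bash
python3 -m inch '[[50,9.7,1.8,25,1.8],[50,0,0,35,0],[50,0,0,35,0],[50,0,0,30,0],[50,0,0,0,0],[50,0,0,0,0],[50,0,0,0,0]]'
python3 -c "
from h import *
to(522.8,97.2,122,-91.4);print(r.sense()['joint_positions'])"
```

```text
t: 5.45
tool_pos: [524.3, 96.9, 179.9]
ee_rot: [0.001, -0.698, 0.716, -0.001]
wrist_force: [0.6, 0.3, 0.4]
grip_width: 50.1
yaw now -91.5 spin -0.1 shift [-0.2  1.7 57.9]
[-0.86777224  0.35542049  0.76588905  1.96177823 -0.30394655  0.93813416
 -1.54811337]
```

```bash
python3 -m inch '[[50,0,1.7,30,0],[50,0,0,18,0],[50,0,0,9.5,0],[50,0,0,0,0],[50,0,0,0,0]]'
python3 -m inch '[[8,0,0,0,0],[8,0,0,0,0],[8,0,0,0,0],[8,0,0,0,0],[8,0,0,0,0],[8,0,0,0,0],[8,0,0,0,0],[8,0,0,0,0]]' 60
python3 -c "
from h import *
to(522.8,97.2,122,-91.4);print(r.sense()['torque'])"
```

```text
t: 5.87
tool_pos: [522.5, 97.1, 122.2]
ee_rot: [0.001, -0.698, 0.716, -0.001]
wrist_force: [-0.4, 0.5, 0.7]
grip_width: 50.1
t: 6.53
tool_pos: [522.2, 97.7, 121.3]
ee_rot: [0.001, -0.698, 0.716, -0.0]
wrist_force: [1.8, 3.4, 5.0]
grip_width: 12.7
yaw now -91.5 spin -0.1 shift [ 0.5 -0.6 -0.7]
[ 0.67181105 -0.29311661 -0.01055466]
```

```bash
python3 -m inch '[[8,0,0,-1,0],[8,0,0,0,-4],[8,0,0,0,-4],[8,0,0,0,-4],[8,0,0,0,-4],[8,0,0,0,-4],[8,0,0,0,-2],[8,0,0,0,0]]'
python3 -m inch '[[8,0,0,0,0],[8,0,0,0,0],[8,0,0,0,0],[8,0,0,0,0]]'
python3 -c "
from h import *
to(522.8,97.2,122,-91.4);print(r.sense()['torque'])
save('wrist','w2.png');save('scene','s2.png')"
```

```text
t: 7.2
tool_pos: [521.6, 97.6, 122.1]
ee_rot: [-0.001, 0.822, -0.57, -0.0]
wrist_force: [0.1, 2.0, 5.6]
grip_width: 12.9
t: 7.53
tool_pos: [521.6, 97.6, 122.1]
ee_rot: [-0.001, 0.822, -0.57, 0.0]
wrist_force: [0.6, 2.5, 5.5]
grip_width: 12.7
yaw now -69.5 spin 21.9 shift [ 0.4 -1.2  0.1]
[ 0.80801624 -0.11532676 -0.13575527]
```

```bash
python3 -m inch '[[8,0,0,0,-1.5],[8,0,0,0,0],[8,0,0,0,0],[8,0,0,0,0],[8,0,0,0,0],[8,0,0,0,0],[8,0,0,0,0],[8,0,0,0,0]]'
python3 -m inch '[[8,0,0,0,0],[8,0,0,0,0],[8,0,0,0,0],[8,0,0,0,0],[8,0,0,0,0],[8,0,0,0,0],[8,0,0,0,0],[8,0,0,0,0]]'
python3 -c "
from h import *
to(522.8,97.2,122,-91.4);print(r.sense()['torque'])
im=save('wrist','w3.png');cv2.imwrite('pics/w3c.png',cv2.resize(im[20:340,150:470,::-1],(600,600),interpolation=cv2.INTER_CUBIC))"
```

```text
t: 8.3
tool_pos: [521.4, 98.0, 122.1]
ee_rot: [-0.001, 0.829, -0.559, -0.0]
wrist_force: [0.4, 4.2, 6.0]
grip_width: 12.7
t: 8.97
tool_pos: [521.4, 98.0, 122.1]
ee_rot: [-0.001, 0.829, -0.559, -0.0]
wrist_force: [0.1, 4.4, 5.8]
grip_width: 12.9
yaw now -68.0 spin 23.4 shift [ 0.8 -1.4  0.1]
[ 1.01687215  0.02177948 -0.14722231]
```

View pics/w3c.png

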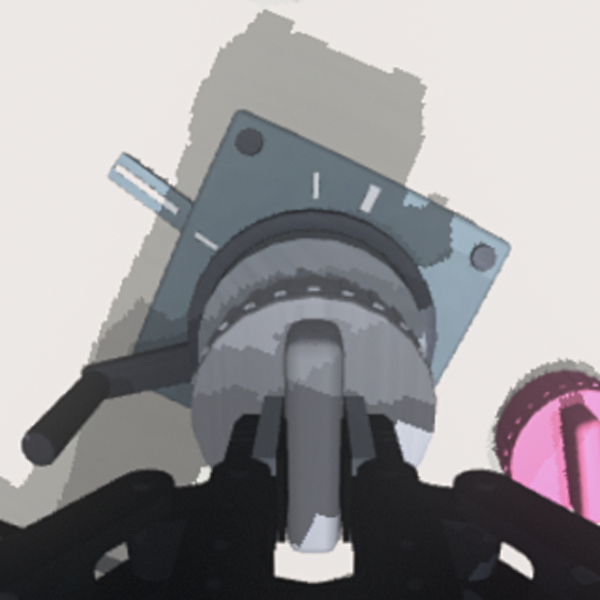

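```bash
python3 -m inch '[[8,0,0,0,1],[8,0,0,1.5,0],[8,0,0,1.5,0],[8,0,0,1.5,0],[8,0,0,1.5,0],[8,0,0,0.5,0],[8,0,0,0,0],[8,0,0,0,0]]' 90
python3 -c "
from h import *
to(522.8,97.2,122,-91.4);print(r.sense()['torque'])"
```

```text
t: 9.68
tool_pos: [521.4, 97.9, 115.8]
ee_rot: [-0.001, 0.824, -0.566, -0.0]
wrist_force: [-0.9, 3.8, 8.7]
grip_width: 11.8
yaw now -69.0 spin 22.4 shift [ 0.7 -1.4 -6.2]
[ 0.97896236  0.17468052 -0.01932505]
```

```bash
python3 -m inch '[[8,0,0,0,-4],[8,0,0,0,-5],[8,0,0,0,-5],[8,0,0,0,-5],[8,0,0,0,-5],[8,0,0,0,-5],[8,0,0,0,-5],[8,0,0,0,0]]'
python3 -c "
from h import *
to(522.8,97.2,122,-91.4);print(r.sense()['torque'])"
```

```text
t: 10.35
tool_pos: [523.7, 96.5, 116.6]
ee_rot: [-0.001, 0.954, -0.3, 0.003]
wrist_force: [3.6, 1.6, 8.2]
grip_width: 11.8
yaw now -34.9 spin 56.5 shift [-0.7  0.9 -5.4]
[ 0.48811539 -0.60222606  0.20472399]
```

```bash
python3 -m inch '[[8,0,0,0,-5],[8,0,0,0,-5],[8,0,0,0,-5],[8,0,0,0,-5],[8,0,0,0,-3],[8,0,0,0,0],[8,0,0,0,0]]'
python3 -c "
from h import *
to(522.8,97.2,122,-91.4);print(r.sense()['torque'])
im=save('wrist','w4.png');cv2.imwrite('pics/w4c.png',cv2.resize(im[20:340,150:470,::-1],(600,600),interpolation=cv2.INTER_CUBIC))"
```

```text
t: 10.93
tool_pos: [523.8, 97.0, 116.6]
ee_rot: [-0.001, 0.995, -0.104, 0.003]
wrist_force: [2.7, 2.9, 7.9]
grip_width: 12.1
yaw now -12.0 spin 79.4 shift [-0.1  1.  -5.4]
[ 0.59938615 -0.56644732  0.05689688]
```

View pics/w4c.png

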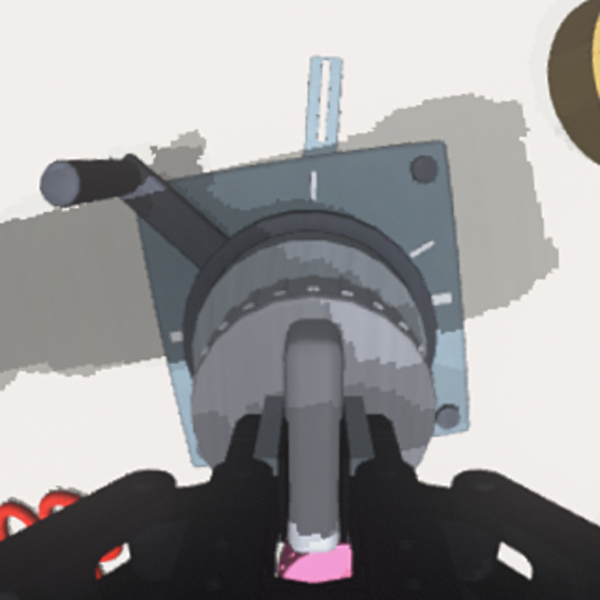

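```bash
python3 -m inch '[[8,0,0,-4,0],[8,0,0,-6,0],[8,0,0,-10,0],[8,0,0,-20,0],[8,0,0,-25,0],[8,0,0,-25,0],[8,0,0,0,0],[8,0,0,0,0]]'
python3 -c "
from h import *
to(450,305,206);print(r.sense()['torque'])
a=save('scene','s5.png')
print([ (d['conf'],d['pixel']) for d in models.place_of('cap','scene')])"
```

```text
t: 11.65
tool_pos: [521.0, 95.8, 205.4]
ee_rot: [0.0, 0.994, -0.105, 0.0]
wrist_force: [-0.9, -0.6, -1.1]
grip_width: 12.2
yaw now -12.0 spin 0.0 shift [-113.1 -189.8   -0.8]
[-0.07329036  0.0264193   0.02576046]
[(0.79, [276.2, 232.6]), (0.67, [237.4, 141.6]), (0.66, [233.7, 126.6]), (0.45, [247.5, 201.2])]
```

```bash
python3 - <<'E'
from h import *
np.set_printoptions(precision=0,suppress=True)
P=(np.array([527.4,97.3,304.4]),R.from_quat([-0.704,0.71,-.002,0]).as_matrix())
for p in((415,355),(285,345),(220,220),(210,60),(135,230)): print(p,atz('wrist',np.array(p)*.8,0,P))
E
python3 -m inch '[[8,-19,-32,0,0],[8,-19,-32,0,0],[8,-19,-32,0,0],[8,-19,-32,0,0],[8,-19,-32,0,0],[8,-18,-30,0,0],[8,0,0,0,0],[8,0,0,0,0]]'
```

```text
(415, 355) [309.  73.   0.]
(285, 345) [322. 252.   0.]
(220, 220) [500. 321.  -0.]
(210, 60) [703. 324.   0.]
(135, 230) [489. 466.   0.]
t: 12.42
tool_pos: [447.9, 307.7, 203.1]
ee_rot: [0.002, 0.995, -0.102, -0.001]
wrist_force: [0.2, -0.6, -1.4]
grip_width: 11.9
```

```bash
python3 -m inch '[[8,1,2,40,0],[8,0,0,40,0],[8,0,0,40,0],[8,0,0,30,0],[8,0,0,12,0],[8,0,0,5,0],[8,0,0,2,0],[8,0,0,0,0]]'
python3 -c "
from h import *
to(450,305,33)"
```

```text
t: 13.08
tool_pos: [451.8, 304.1, 37.2]
ee_rot: [-0.001, 0.994, -0.105, 0.001]
wrist_force: [-0.6, 0.5, -1.5]
grip_width: 11.9
yaw now -12.0 spin 0.0 shift [-2.  -0.5  4.2]
```

```bash
python3 -m inch '[[8,0,0,3,0],[8,0,0,1.5,0],[8,0,0,1,0],[8,0,0,0,0],[8,0,0,0,0],[8,0,0,0,0]]'
python3 -c "
from h import *
to(450,305,33);print(r.sense()['torque'])"
```

```text
t: 13.58
tool_pos: [451.2, 304.5, 31.5]
ee_rot: [-0.001, 0.995, -0.104, 0.0]
wrist_force: [-0.5, -0.5, 1.8]
grip_width: 11.9
yaw now -12.0 spin 0.0 shift [-1.3 -0.2 -1.5]
[-0.00316604  0.04339346 -0.04939408]
```

```bash
python3 -m inch '[[50,0,0,0,0],[50,0,0,0,0],[50,0,0,-5,0],[50,0,0,-30,0],[50,0,0,-40,0],[50,0,0,-40,0],[50,0,0,-40,0],[50,0,0,-20,0]]' 40
python3 -c "
from h import *
to(530,-220,200);print(r.sense()['joint_positions'])"
```

```text
t: 14.25
tool_pos: [452.5, 305.0, 211.1]
ee_rot: [-0.003, 0.995, -0.105, 0.003]
wrist_force: [1.7, 1.2, 0.2]
grip_width: 49.8
yaw now -12.0 spin 0.0 shift [184.9 497.5   9. ]
[-0.90739642  0.27632193  0.28965364  1.8852132  -0.0944161   0.98557182
 -0.78591128]
```

```bash
python3 -m inch '[[60,13,35,0,0],[60,13,35,0,0],[60,13,35,0,0],[60,13,35,0,0],[60,13,35,0,0],[60,13,35,0,0],[60,13,35,0,0],[60,13,35,0,0]]' >/dev/null
python3 -m inch '[[60,13,35,0,0],[60,13,35,0,0],[60,13,35,0,0],[60,13,35,0,0],[60,13,35,0,0],[60,13,35,0,0],[60,0,0,0,0],[60,0,0,0,0]]'
cat > look.py <<'E'
from h import *
import sys
np.set_printoptions(precision=1,suppress=True)
P=tool(); im=save('wrist',sys.argv[1])
print(P[0])
for d in models.regions_of('slug_0','wrist'):
    b=d['bbox']; m=d['region']; y,x=np.nonzero(m); c=im[m].mean(0)
    # centroid of mask ~ mid height of slug
    print(round(d['conf'],2),[x.mean(),y.mean()],c,atz('wrist',[x.mean(),y.mean()],13,P))
E
python3 look.py w5.png
python3 -c "
import cv2;im=cv2.imread('pics/w5.png');cv2.imwrite('pics/w5b.png',cv2.resize(im,(800,500)))"
```

```text
t: 15.58
tool_pos: [526.4, -215.7, 205.9]
ee_rot: [0.0, 0.994, -0.107, -0.0]
wrist_force: [-0.0, -0.1, -1.0]
grip_width: 59.7
[ 526.4 -215.7  205.9]
0.73 [np.float64(285.3100233100233), np.float64(247.05827505827506)] [134.6 140.1 147.1] [ 468.6 -300.6   13. ]
0.7 [np.float64(377.6870503597122), np.float64(232.76618705035972)] [112.  115.5 120.3] [ 581.  -306.2   13. ]
0.67 [np.float64(368.9912087912088), np.float64(128.32747252747254)] [109.6 114.1 119.8] [ 591.6 -182.5   13. ]
0.64 [np.float64(339.12626262626264), np.float64(306.12373737373736)] [133.4 137.8 143.9] [ 516. -402.   13.]
0.62 [np.float64(250.85531914893616), np.float64(140.88510638297873)] [153.8 160.8 169.3] [ 461.7 -168.2   13. ]
0.58 [np.float64(235.2076749435666), np.float64(225.61851015801355)] [ 56.1 128.3  73.7] [ 415.8 -261.3   13. ]
```

View pics/w5b.png

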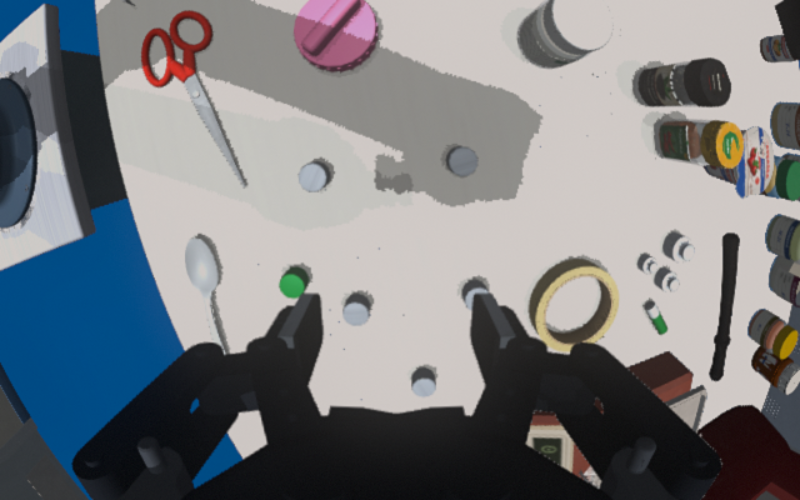

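```bash
python3 -c "
from h import *
to(462.5,-166,60)"
```

```text
yaw now -11.9 spin 0.0 shift [-72.4 -31.5 145.7]
```

```bash
python3 -m inch '[[55,-24,-10.5,33,0],[55,-24,-10.5,33,0],[55,-24,-10.5,33,0],[55,0,0,40,0],[55,0,0,30,0],[55,0,0,20,0],[55,0,0,6,0],[55,0,0,0,0]]' 40
python3 -m inch '[[15,0,0,0,0],[15,0,0,0,0],[15,0,0,0,0],[15,0,0,0,0],[15,0,0,0,0],[15,0,0,0,0],[15,0,0,0,0]]' 40
python3 -c "
from h import *
to(522.8,97.2,190)"
```

```text
t: 16.35
tool_pos: [463.1, -165.9, 10.8]
ee_rot: [-0.001, 0.995, -0.103, -0.002]
wrist_force: [-0.0, -0.3, -0.8]
grip_width: 54.9
t: 16.93
tool_pos: [465.0, -167.7, 13.5]
ee_rot: [-0.0, 0.995, -0.104, 0.001]
wrist_force: [-1.6, 0.7, 6.8]
grip_width: 23.6
yaw now -12.0 spin 0.0 shift [   2.1 -271.3 -176.2]
```

```bash
python3 -m inch '[[15,0,0,-35,0],[15,0,0,-40,0],[15,0,0,-40,0],[15,0,-15,-40,0],[15,0,-36,-20,0],[15,0.5,-40,0,0],[15,0.5,-40,0,0],[15,0.5,-40,0,0]]' >/dev/null
python3 -m inch '[[15,0.5,-40,0,0],[15,0,-40,0,0],[15,0,-20,0,0],[15,0,0,0,0],[15,0,0,0,0],[15,0,0,0,0]]'
python3 -c "
from h import *
to(522.8,97.2,119)
im=save('wrist','w6.png');cv2.imwrite('pics/w6b.png',cv2.resize(im[100:400,120:520,::-1],(800,600)))"
```

```text
t: 18.1
tool_pos: [521.8, 95.4, 186.4]
ee_rot: [0.0, 0.994, -0.105, 0.0]
wrist_force: [-0.4, -0.3, -1.0]
grip_width: 23.5
yaw now -12.0 spin 0.0 shift [ 0.6 -2.  67.4]
```

View pics/w6b.png

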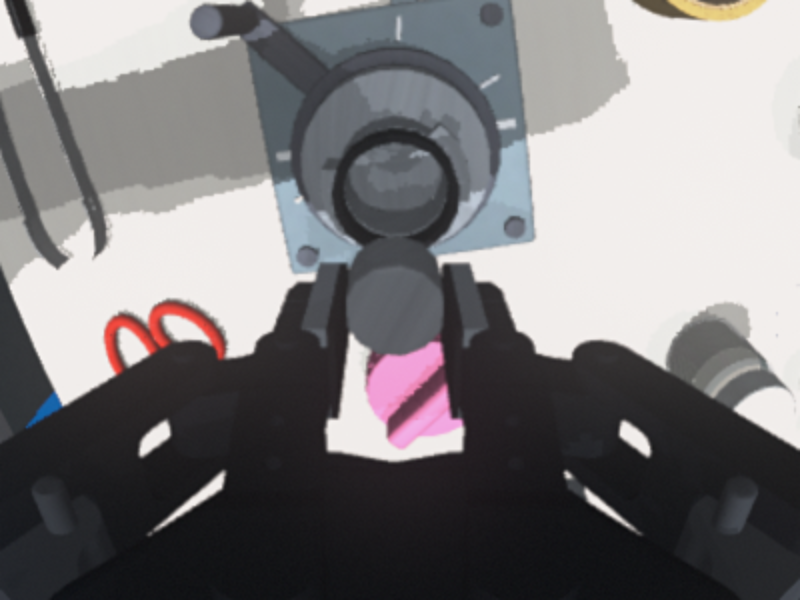

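Run:
```python
from h import *
p,M=tool();print(p)
for px,z in(((316.5,247.5),195),((318,194),115)):
    w=atz('wrist',px,z);print(w,M.T@(w-p))
```

```text
[521.79222811  94.85359691 186.31815094]
[521.98771263  97.94704942 195.        ] [-0.45462673 -3.06447941 -8.68242168]
[523.79611064 101.48085964 115.        ] [ 0.53739816 -6.90905767 71.31753596]
```

```bash
python3 -m inch '[[15,0.8,-0.7,35,0],[15,0,0,18,0],[15,0,0,10,0],[15,0,0,4,0],[15,0,0,0,0],[15,0,0,0,0]]'
python3 -m inch '[[45,0,0,0,0],[45,0,0,0,0],[45,0,0,0,0],[45,0,0,0,0],[45,0,0,-30,0],[45,0,0,-40,0],[45,0,0,0,0],[45,0,0,0,0]]'
python3 -c "
from h import *
to(590.5,-180,195)
im=save('wrist','w7.png');cv2.imwrite('pics/w7b.png',cv2.resize(im[100:260,220:420,::-1],(600,480)))"
```

```text
t: 18.65
tool_pos: [523.7, 96.6, 119.8]
ee_rot: [-0.0, 0.994, -0.105, 0.001]
wrist_force: [0.5, -0.0, -0.6]
grip_width: 23.7
t: 19.32
tool_pos: [524.6, 97.5, 191.4]
ee_rot: [-0.001, 0.995, -0.104, 0.003]
wrist_force: [-0.4, -0.9, -1.2]
grip_width: 45.1
yaw now -12.0 spin 0.0 shift [122.  257.8  -3.9]
```

View pics/w7b.png

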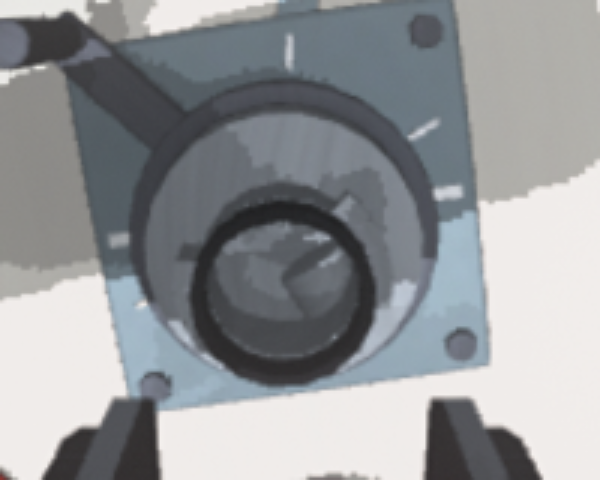

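```bash
python3 -m inch '[[55,17,36,0,0],[55,17,36,0,0],[55,17,36,0,0],[55,17,36,0,0],[55,17,36,0,0],[55,17,36,0,0],[55,18,36,0,0],[55,1.5,6.5,0,0]]' 40 >/dev/null
python3 -m inch '[[55,0,0,40,0],[55,0,0,40,0],[55,0,0,0,0],[55,0,0,0,0]]'
python3 look.py w8.png; python3 -c "
from h import *
to(591,-181,12)"
```

```text
t: 20.37
tool_pos: [585.9, -180.1, 106.2]
ee_rot: [-0.0, 0.995, -0.104, -0.004]
wrist_force: [0.5, 0.2, -0.4]
grip_width: 55.5
[ 585.9 -180.1  106.2]
0.9 [np.float64(342.5878378378378), np.float64(316.9166666666667)] [92.  94.8 98.8] [ 583.8 -304.7   13. ]
0.62 [np.float64(325.3932702418507), np.float64(196.71083070452156)] [116.9 121.5 127.5] [ 591.3 -182.9   13. ]
0.53 [np.float64(450.79065678764283), np.float64(44.083385658671354)] [164.2 160.7 158.4] [715.7 -79.4  13. ]
yaw now -12.0 spin 0.0 shift [ 1.7 -0.7 98.2]
```

```bash
python3 -m inch '[[55,2,0.5,35,0],[55,0,0,35,0],[55,0,0,20,0],[55,0,0,6.5,0],[55,0,0,0,0],[15,0,0,0,0],[15,0,0,0,0],[15,0,0,0,0]]' 40
python3 -m inch '[[15,0,0,0,0],[15,0,0,0,0],[15,0,0,0,0],[15,0,0,-30,0],[15,0,0,-40,0],[15,0,0,-40,0],[15,0,0,-40,0],[15,0,0,-28,0]]'
python3 -c "
from h import *
to(523,98,190)"
```

```text
t: 21.13
tool_pos: [591.7, -182.5, 15.0]
ee_rot: [0.0, 0.995, -0.104, 0.002]
wrist_force: [-2.0, 1.1, 5.7]
grip_width: 23.5
t: 21.8
tool_pos: [591.2, -182.8, 195.8]
ee_rot: [0.0, 0.995, -0.105, 0.003]
wrist_force: [0.6, -0.0, -1.0]
grip_width: 23.4
yaw now -12.0 spin 0.0 shift [-125.2 -260.5    5. ]
```

```bash
python3 -m inch '[[15,-17,-36,0,0],[15,-17,-36,0,0],[15,-17,-36,0,0],[15,-17,-36,0,0],[15,-17,-36,0,0],[15,-17,-36,0,0],[15,-18,-36,0,0],[15,-5,-7,0,0]]' >/dev/null
python3 -m inch '[[15,0,0,30,0],[15,0,0,0,0],[15,0,0,0,0]]'
python3 -c "
from h import *
to(523,97.3,119.5)"
```

```text
t: 22.72
tool_pos: [520.6, 96.8, 160.4]
ee_rot: [0.0, 0.995, -0.105, -0.001]
wrist_force: [0.3, 0.2, -1.1]
grip_width: 23.5
yaw now -12.0 spin 0.0 shift [ 2.3 -1.  40.9]
```

Drop, then go straight to slug C (584,-305).

```bash
python3 -m inch '[[15,2,-0.8,25,0],[15,0,0,12,0],[15,0,0,4,0],[15,0,0,0,0],[15,0,0,0,0]]'
python3 -m inch '[[45,0,0,0,0],[45,0,0,0,0],[45,0,0,0,0],[45,0,0,0,0],[45,0,0,-30,0],[45,0,0,-40,0],[45,0,0,0,0]]'
python3 -c "
from h import *
to(584,-305,100)"
```

```text
t: 23.13
tool_pos: [524.6, 97.1, 120.6]
ee_rot: [-0.0, 0.994, -0.105, 0.001]
wrist_force: [0.8, 0.2, -1.7]
grip_width: 23.2
t: 23.72
tool_pos: [528.0, 98.1, 195.9]
ee_rot: [-0.003, 0.994, -0.105, 0.006]
wrist_force: [1.0, -0.2, 0.8]
grip_width: 44.9
yaw now -12.0 spin 0.0 shift [137.6 383.3  95. ]
```

```bash
python3 -m inch '[[55,13,37,0,0],[55,13,37,0,0],[55,13,37,0,0],[55,13,37,0,0],[55,13,37,0,0],[55,13,37,0,0],[55,13,37,0,0],[55,13,37,0,0]]' 40 >/dev/null
python3 -m inch '[[55,17,37,20,0],[55,13,33,38,0],[55,0,0,35,0],[55,0,0,0,0],[55,0,0,0,0],[55,0,0,0,0]]'
python3 look.py w9.png; python3 -c "
from h import *
to(584,-305,12)"
```

```text
t: 24.88
tool_pos: [577.9, -277.4, 106.8]
ee_rot: [0.0, 0.995, -0.104, 0.001]
wrist_force: [0.2, 0.8, 0.4]
grip_width: 55.1
[ 577.9 -277.4  106.8]
0.85 [np.float64(280.5595567867036), np.float64(317.58171745152356)] [78.7 80.5 82.9] [ 517.9 -391.6   13. ]
0.8 [np.float64(331.56662933930573), np.float64(232.0515117581187)] [142.5 148.7 156.5] [ 583.1 -311.9   13. ]
0.73 [np.float64(201.7974828375286), np.float64(243.8466819221968)] [127.3 132.3 138.5] [ 468.2 -301.1   13. ]
0.59 [np.float64(140.0632258064516), np.float64(213.12129032258065)] [ 47.2 113.1  62.8] [ 415.2 -261.4   13. ]
yaw now -11.9 spin 0.0 shift [10.6 25.8 95.9]
```

```bash
python3 -m inch '[[55,10.5,31,20,0],[55,0,0,30,0],[55,0,0,0,0],[55,0,0,0,0],[55,0,0,0,0]]'
python3 look.py w10.png; python3 -c "
from h import *
to(584,-310,12)"
```

```text
t: 25.4
tool_pos: [582.2, -309.7, 57.5]
ee_rot: [0.0, 0.995, -0.104, 0.001]
wrist_force: [0.4, 0.1, -0.1]
grip_width: 54.6
[ 582.2 -309.7   57.5]
0.96 [np.float64(319.3403964456596), np.float64(218.61722488038276)] [92.3 95.6 99.8] [ 583.2 -312.    13. ]
0.84 [np.float64(93.36189608021878), np.float64(195.8113035551504)] [ 39.  108.9  57.4] [ 415.6 -261.2   13. ]
0.62 [np.float64(160.53053435114504), np.float64(233.33129770992366)] [128.9 133.9 140.3] [ 467.7 -301.1   13. ]
0.48 [np.float64(262.5804195804196), np.float64(321.3776223776224)] [60.  61.5 64. ] [ 522.4 -387.7   13. ]
yaw now -11.9 spin 0.0 shift [ 1.5 -0.4 45.8]
```

```bash
python3 -m inch '[[55,1,1.8,28,0],[55,0,0,14,0],[55,0,0,2,0],[55,0,0,0,0],[15,0,0,0,0],[15,0,0,0,0],[15,0,0,0,0],[15,0,0,0,0]]' 40
python3 -m inch '[[15,0,0,0,0],[15,0,0,0,0],[15,0,0,-30,0],[15,0,0,-40,0],[15,0,0,-40,0],[15,0,0,-40,0],[15,0,0,-28,0],[15,0,0,0,0]]'
python3 -c "
from h import *
to(523,97.3,190)"
```

```text
t: 26.17
tool_pos: [582.1, -312.8, 13.0]
ee_rot: [0.0, 0.995, -0.104, 0.001]
wrist_force: [-0.5, 0.6, 5.3]
grip_width: 23.3
t: 26.83
tool_pos: [584.2, -314.9, 196.9]
ee_rot: [0.002, 0.995, -0.105, 0.006]
wrist_force: [0.7, -0.8, -0.7]
grip_width: 23.6
yaw now -12.0 spin 0.0 shift [-145.6 -390.5    4.1]
```

```bash
python3 -m inch '[[15,-13.5,-37,0,0],[15,-13.5,-37,0,0],[15,-13.5,-37,0,0],[15,-13.5,-37,0,0],[15,-13.5,-37,0,0],[15,-13.5,-37,0,0],[15,-13.5,-37,0,0],[15,-13.5,-37,0,0]]'  >/dev/null
python3 -m inch '[[15,-13.5,-37,0,0],[15,-13.5,-37,0,0],[15,-10.5,-20,0,0],[15,0,0,30,0],[15,0,0,0,0],[15,0,0,0,0],[15,0,0,0,0]]'
python3 -c "
from h import *
to(523,97.3,119.5)"
```

```text
t: 28.08
tool_pos: [520.2, 98.1, 160.0]
ee_rot: [0.0, 0.994, -0.105, 0.0]
wrist_force: [-0.7, 0.1, -1.9]
grip_width: 23.2
yaw now -12.1 spin 0.0 shift [ 2.9  0.2 40.5]
```

```bash
python3 -m inch '[[15,2.5,0.2,25,0],[15,0,0,12,0],[15,0,0,4,0],[15,0,0,0,0],[15,0,0,0,0]]'
python3 -m inch '[[45,0,0,0,0],[45,0,0,0,0],[45,0,0,0,0],[45,0,0,0,0],[45,0,0,-30,0],[45,0,0,-40,0],[45,0,0,0,0],[45,0,0,0,0]]'
python3 -c "
from h import *
to(468,-301,120)
im=save('wrist','w11.png');cv2.imwrite('pics/w11b.png',cv2.resize(im[100:260,220:420,::-1],(600,480)))"
```

```text
t: 28.5
tool_pos: [523.2, 98.0, 119.6]
ee_rot: [-0.0, 0.994, -0.105, 0.001]
wrist_force: [-0.0, -0.0, -0.5]
grip_width: 23.2
t: 29.17
tool_pos: [523.9, 99.0, 191.0]
ee_rot: [-0.001, 0.995, -0.104, 0.003]
wrist_force: [-0.9, 0.2, -0.4]
grip_width: 45.1
yaw now -12.0 spin 0.0 shift [ 27.9 403.1  69.8]
```

View pics/w11b.png

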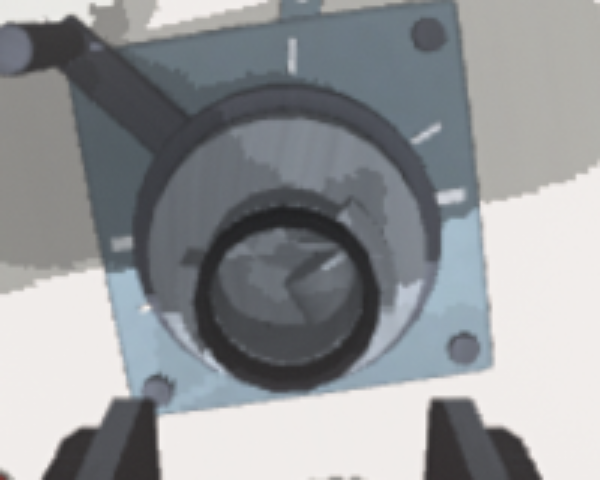

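```bash
python3 -m inch '[[48,2.5,38,0,0],[48,2.5,38,0,0],[48,2.5,38,0,0],[48,2.5,38,0,0],[48,2.5,38,0,0],[48,2.5,38,0,0],[48,2.5,38,0,0],[48,2.5,38,0,0]]' 40 >/dev/null
python3 -m inch '[[48,2.5,38,30,0],[48,2.5,38,40,0],[48,3,23,35,0],[48,0,0,0,0],[48,0,0,0,0],[48,0,0,0,0]]'
python3 look.py w12.png; python3 -c "
from h import *
to(468,-301,12)"
```

```text
t: 30.38
tool_pos: [468.0, -285.9, 97.3]
ee_rot: [-0.0, 0.995, -0.104, -0.001]
wrist_force: [-0.4, 0.1, 0.4]
grip_width: 47.9
[ 468.  -285.9   97.3]
0.93 [np.float64(321.1622934888241), np.float64(216.8561710398445)] [144.8 151.2 159.2] [ 467.7 -301.7   13. ]
0.66 [np.float64(243.83287165281624), np.float64(182.31301939058173)] [ 60.2 133.3  78.9] [ 414.8 -261.8   13. ]
yaw now -11.8 spin 0.0 shift [ 1.7 15.5 86.8]
```

```bash
python3 -m inch '[[48,1.5,16,30,0],[48,0,0,30,0],[48,0,0,20,0],[48,0,0,5,0],[48,0,0,0,0],[48,0,0,0,0],[15,0,0,0,0],[15,0,0,0,0]]' 40
python3 -m inch '[[15,0,0,0,0],[15,0,0,0,0],[15,0,0,0,0],[15,0,0,0,0],[15,0,0,-30,0],[15,0,0,-40,0],[15,0,0,-40,0],[15,0,0,-40,0]]'
python3 -m inch '[[15,0,0,-28,0],[15,0,0,0,0]]'
python3 -c "
from h import *
to(523,97.3,190)"
```

```text
t: 31.15
tool_pos: [467.6, -303.0, 14.6]
ee_rot: [0.0, 0.995, -0.104, 0.002]
wrist_force: [-0.9, 1.4, 8.5]
grip_width: 24.9
t: 31.82
tool_pos: [465.9, -302.5, 165.1]
ee_rot: [-0.0, 0.995, -0.105, 0.0]
wrist_force: [0.5, -0.0, -1.0]
grip_width: 23.2
t: 31.98
tool_pos: [469.4, -305.2, 198.0]
ee_rot: [0.002, 0.995, -0.104, 0.006]
wrist_force: [0.4, -0.4, -0.6]
grip_width: 23.0
yaw now -12.0 spin 0.0 shift [ -31.3 -404.9    6.6]
```

```bash
python3 -m inch '[[15,-3,-38,0,0],[15,-3,-38,0,0],[15,-3,-38,0,0],[15,-3,-38,0,0],[15,-3,-38,0,0],[15,-3,-38,0,0],[15,-3,-38,0,0],[15,-3,-38,0,0]]'  >/dev/null
python3 -m inch '[[15,-3,-38,0,0],[15,-3,-38,0,0],[15,-1,-24,0,0],[15,0,0,30,0],[15,0,0,0,0],[15,0,0,0,0],[15,0,0,0,0]]'
python3 -c "
from h import *
to(523,97.3,119.5)"
```

```text
t: 33.23
tool_pos: [519.8, 97.7, 161.4]
ee_rot: [0.0, 0.994, -0.105, 0.0]
wrist_force: [0.1, 0.2, 0.3]
grip_width: 23.0
yaw now -12.1 spin 0.0 shift [ 3.2 -0.3 41.9]
```

```bash
python3 -m inch '[[15,2.5,0,25,0],[15,0,0,12,0],[15,0,0,4,0],[15,0,0,0,0],[15,0,0,0,0]]'
python3 -m inch '[[45,0,0,0,0],[45,0,0,0,0],[45,0,0,0,0],[45,0,0,0,0],[45,0,0,-30,0],[45,0,0,-40,0],[45,0,0,0,0],[45,0,0,0,0]]'
python3 -c "
from h import *
to(516,-395,120)"
```

```text
t: 33.65
tool_pos: [523.0, 97.9, 121.0]
ee_rot: [-0.0, 0.994, -0.105, 0.001]
wrist_force: [-0.1, -0.3, 0.0]
grip_width: 23.3
t: 34.32
tool_pos: [523.9, 98.8, 192.3]
ee_rot: [-0.001, 0.995, -0.104, 0.002]
wrist_force: [-0.6, -0.4, -0.3]
grip_width: 45.0
yaw now -12.0 spin 0.0 shift [ 94.3 485.   71.1]
```

```bash
python3 -m inch '[[50,7.3,38,0,0],[50,7.3,38,0,0],[50,7.3,38,0,0],[50,7.3,38,0,0],[50,7.3,38,0,0],[50,7.3,38,0,0],[50,7.3,38,0,0],[50,7.3,38,0,0]]' 40 >/dev/null
python3 -m inch '[[50,7.3,38,0,0],[50,7.3,38,30,0],[50,7.3,38,40,0],[50,7.3,38,20,0],[50,7,28,0,0],[50,0,0,0,0],[50,0,0,0,0],[50,0,0,0,0]]'
python3 look.py w13.png; python3 -c "
from h import *
to(516,-403,12);print(r.sense()['joint_positions'])"
```

```text
t: 35.65
tool_pos: [514.4, -376.4, 114.2]
ee_rot: [-0.001, 0.995, -0.104, -0.001]
wrist_force: [0.5, 0.1, -0.3]
grip_width: 50.0
[ 514.4 -376.4  114.2]
0.9 [np.float64(173.26845637583892), np.float64(86.31096196868009)] [ 46.8 124.2  67. ] [ 415.3 -261.2   13. ]
yaw now -11.8 spin 0.0 shift [  6.4  26.9 102.9]
[ 0.16870385  0.57613738  0.56276159  1.76327097 -0.37773206  0.91267898
  0.68690154]
```

Slug E isn't detected; look.

Run:
```python
import cv2
im=cv2.imread('pics/w13.png');cv2.imwrite('pics/w13b.png',cv2.resize(im,(800,500)))
```

```text
(no output)
```

View pics/w13b.png

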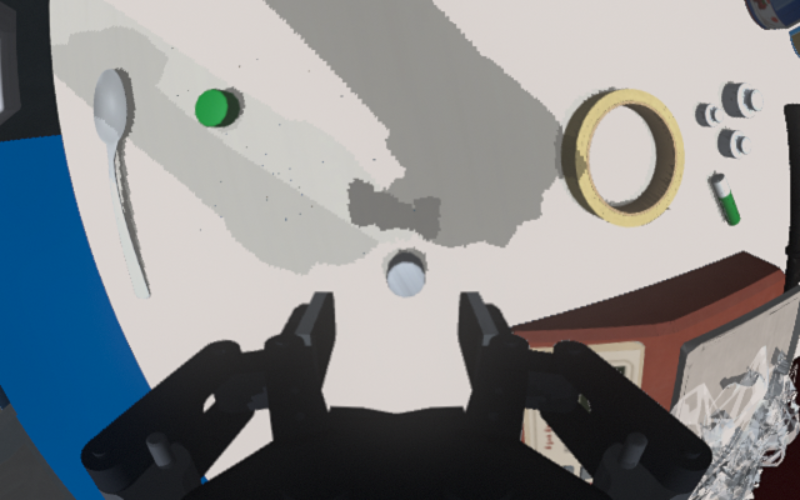

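Run:
```python
from h import *
np.set_printoptions(precision=1,suppress=True)
P=(np.array([514.4,-376.4,114.2]),tool()[1])
print(tool()[0],atz('wrist',(325.6,224),22,P),atz('wrist',(324.5,217.6),13,P),r.sense()['tool_pos'])
for z in(0,40):print(atz('wrist',(408,266),z,P),atz('wrist',(420,390),z,P))
to(516,-407,60)
```

```text
[ 515.2 -375.5  114.9] [ 516.  -401.9   22. ] [ 515.8 -399.5   13. ] [ 515.2 -375.5  114.9]
[ 585.3 -471.8    0. ] [ 592.8 -680.4    0. ]
[ 576.5 -446.5   40. ] [ 582.9 -622.9   40. ]
yaw now -11.8 spin 0.0 shift [ 7.2 30.8 54.9]
```

```bash
python3 -m inch '[[48,6,25.5,30,0],[48,0,0,30,0],[48,0,0,25,0],[48,0,0,15,0],[48,0,0,2,0],[48,0,0,0,0],[48,0,0,0,0]]' 40
python3 -c "
from h import *
to(516,-402,12)"
```

```text
t: 36.33
tool_pos: [516.4, -403.8, 14.7]
ee_rot: [0.001, 0.995, -0.104, 0.001]
wrist_force: [0.0, -1.0, 1.0]
grip_width: 48.1
yaw now -11.9 spin 0.0 shift [-0.8 -1.7  2.7]
```

```bash
python3 -m inch '[[48,0,-1,3,0],[15,0,0,0,0],[15,0,0,0,0],[15,0,0,0,0],[15,0,0,0,0],[15,0,0,0,0],[15,0,0,0,0],[15,0,0,0,0]]' 40
python3 -m inch '[[15,0,0,-30,0],[15,0,0,-40,0],[15,0,0,-40,0],[15,0,0,-40,0],[15,0,0,-28,0],[15,0,0,0,0]]'
python3 -c "
from h import *
to(523,97.3,190)"
```

```text
t: 37.0
tool_pos: [516.1, -402.8, 11.4]
ee_rot: [-0.0, 0.995, -0.104, 0.001]
wrist_force: [-0.7, 1.5, 7.2]
grip_width: 23.8
t: 37.5
tool_pos: [517.9, -405.8, 195.4]
ee_rot: [0.003, 0.994, -0.105, 0.006]
wrist_force: [0.8, -0.7, -0.5]
grip_width: 23.9
yaw now -12.0 spin 0.0 shift [ -99.7 -493.2    1.9]
```

```bash
python3 -m inch '[[15,-7.8,-38,0,0],[15,-7.8,-38,0,0],[15,-7.8,-38,0,0],[15,-7.8,-38,0,0],[15,-7.8,-38,0,0],[15,-7.8,-38,0,0],[15,-7.8,-38,0,0],[15,-7.8,-38,0,0]]'  >/dev/null
python3 -m inch '[[15,-7.8,-38,0,0],[15,-7.8,-38,0,0],[15,-7.8,-38,0,0],[15,-7.8,-38,0,0],[15,-6,-37,30,0],[15,0,0,0,0],[15,0,0,0,0],[15,0,0,0,0]]'
python3 -c "
from h import *
to(523,97.3,119.5)"
```

```text
t: 38.83
tool_pos: [519.6, 94.6, 161.5]
ee_rot: [0.001, 0.995, -0.104, -0.001]
wrist_force: [0.5, -0.9, -1.2]
grip_width: 24.0
yaw now -12.0 spin 0.0 shift [ 2.8 -3.4 42. ]
```

```bash
python3 -m inch '[[15,2.5,-2.8,25,0],[15,0,0,12,0],[15,0,0,5,0],[15,0,0,0,0],[15,0,0,0,0]]'
python3 -m inch '[[45,0,0,0,0],[45,0,0,0,0],[45,0,0,0,0],[45,0,0,0,0],[45,0,0,-30,0],[45,0,0,-40,0],[45,0,0,0,0],[45,0,0,0,0]]'
python3 - <<'E'
from h import *
to(451.2,304.5,206,-12)
im=save('wrist','w14.png');a=save('top','t14.png');b=save('scene','s14.png')
for c in('top','scene'):
    for d in models.place_of('slug_0',c): print(c,round(d['conf'],2),atz(c,d['pixel'],0))
g=lambda a:np.clip(a.astype(float)*1.8,0,255).astype(np.uint8)
cv2.imwrite('pics/c14.png',np.hstack([cv2.resize(g(im[130:240,250:400,::-1]),(400,293)),cv2.resize(im[:,:,::-1],(400,293))]))
E
```

```text
t: 39.25
tool_pos: [523.6, 96.3, 120.8]
ee_rot: [0.0, 0.994, -0.105, 0.0]
wrist_force: [0.5, -0.0, 0.4]
grip_width: 23.8
t: 39.92
tool_pos: [524.8, 97.9, 192.7]
ee_rot: [-0.001, 0.995, -0.104, 0.003]
wrist_force: [-0.4, 0.0, 0.5]
grip_width: 45.1
yaw now -12.0 spin 0.0 shift [-114.9 -186.8  -13.2]
top 0.61 [ 417.99306195 -257.14287102    0.        ]
top 0.55 [523.09979352 116.2508059    0.        ]
top 0.46 [547.9798134  105.11951351   0.        ]
```

View pics/c14.png

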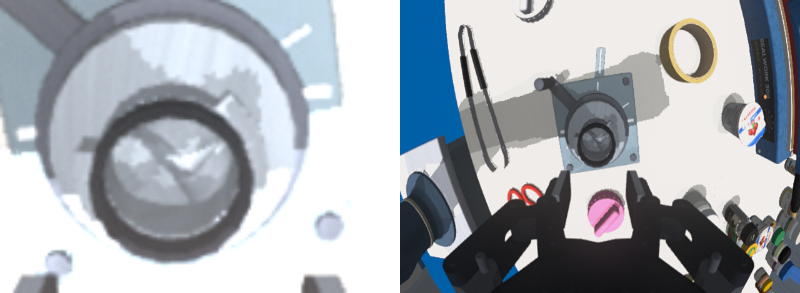

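```bash
python3 -m inch '[[50,-19,-31,0,0],[50,-19,-31,0,0],[50,-19,-31,0,0],[50,-19,-31,0,0],[50,-19,-31,0,0],[50,-18,-30,0,0],[50,0,0,0,0],[50,0,0,0,0]]'
python3 - <<'E'
from h import *
P=tool();im=save('wrist','w15.png')
for d in models.place_of('cap_bar','wrist'): print(d['conf'],atz('wrist',d['pixel'],40,P))
to(451.2,304.5,33,-12)
E
```

```text
t: 40.83
tool_pos: [449.3, 304.1, 189.0]
ee_rot: [0.001, 0.995, -0.102, -0.001]
wrist_force: [0.3, -0.4, -1.0]
grip_width: 50.2
0.68 [450.76721054 312.10294467  40.        ]
yaw now -12.0 spin -0.0 shift [ -0.4  -3.9 156.4]
```

```bash
python3 -m inch '[[50,-0.4,-3.9,35,0],[50,0,0,40,0],[50,0,0,40,0],[50,0,0,25,0],[50,0,0,10,0],[50,0,0,5,0],[50,0,0,0,0],[50,0,0,0,0]]'
python3 -c "
from h import *
to(451.2,304.5,32,-12)"
```

```text
t: 41.6
tool_pos: [452.8, 305.9, 36.6]
ee_rot: [-0.001, 0.994, -0.105, 0.001]
wrist_force: [0.2, 0.1, 0.2]
grip_width: 50.2
yaw now -12.0 spin -0.0 shift [-1.3  1.7  4.6]
```

```bash
python3 -m inch '[[50,-1,1.3,4,0],[8,0,0,0,0],[8,0,0,0,0],[8,0,0,0,0],[8,0,0,0,0],[8,0,0,0,0],[8,0,0,0,0],[8,0,0,0,0]]' 90
python3 -m inch '[[8,0,0,0,0],[8,0,0,-20,0],[8,0,0,-35,0],[8,0,0,-40,0],[8,0,0,-40,0],[8,0,0,-40,0],[8,0,0,0,0],[8,0,0,0,0]]'
python3 -c "
from h import *
to(522.8,97.2,206,-12)"
```

```text
t: 42.27
tool_pos: [450.5, 305.2, 32.3]
ee_rot: [-0.001, 0.995, -0.104, 0.0]
wrist_force: [-2.9, -1.0, 5.4]
grip_width: 12.2
t: 42.93
tool_pos: [451.2, 305.7, 208.8]
ee_rot: [-0.002, 0.995, -0.104, 0.002]
wrist_force: [-0.4, 0.3, -1.7]
grip_width: 11.6
yaw now -12.0 spin 0.0 shift [113.3 189.    2.2]
```

```bash
python3 -m inch '[[8,19,31.5,0,0],[8,19,31.5,0,0],[8,19,31.5,0,0],[8,19,31.5,0,0],[8,19,31.5,0,0],[8,18,31.5,0,0],[8,0,0,0,0],[8,0,0,0,0]]'
python3 -c "
from h import *
im=save('wrist','w16.png');a=imaging.snapshot('top')
to(522.8,97.2,206,-12)
cv2.imwrite('pics/c16.png',cv2.resize(im[60:340,160:480,::-1],(640,560)))"
```

```text
t: 43.6
tool_pos: [520.8, 93.5, 204.7]
ee_rot: [0.001, 0.994, -0.107, -0.001]
wrist_force: [-0.4, 0.7, -1.1]
grip_width: 12.0
yaw now -11.9 spin 0.1 shift [ 2.4 -0.5 -1.2]
```

View pics/c16.png

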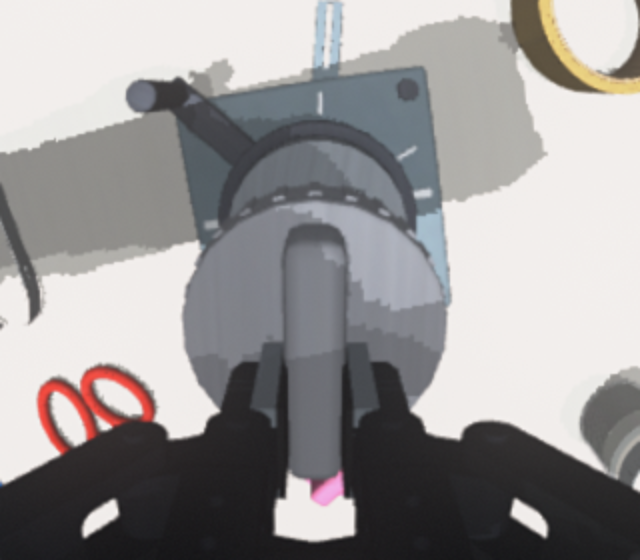

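Run:
```python
from h import *
np.set_printoptions(precision=1,suppress=True)
I=(np.zeros(3),np.eye(3))
f=lambda px,z:atz('wrist',px,z,I)
for n,c in(('w4',lambda x,y:(x*320/600+150,y*320/600+20)),('w16',lambda x,y:(x/2+160,y/2+60))):
    a,b=((314,318),(314,552)) if n=='w4' else ((315,224),(313,480))
    a,b=f(c(*a),-21),f(c(*b),-21);print(n,a,b,(a+b)/2)
to(523,97.2,206,-12)
# cap disc edge in each image left/right extents
```

```text
w4 [ -0.  -35.5 -21. ] [  0.   28.4 -21. ] [ -0.   -3.5 -21. ]
w16 [ -0.  -42.9 -21. ] [ -0.5  19.4 -21. ] [ -0.2 -11.8 -21. ]
yaw now -11.9 spin 0.1 shift [ 2.6 -0.6 -1.2]
```

```bash
python3 -c "
from h import *
to(521.1,89.1,145,-12)"
python3 -m inch '[[8,0.6,7.5,30,0],[8,0,0,20,0],[8,0,0,9,0],[8,0,0,0,0],[8,0,0,0,0],[8,0,0,0,0]]'
python3 -c "
from h import *
to(521.1,89.1,125,-12)"
```

```text
yaw now -11.9 spin 0.1 shift [ 2.6  7.7 59.8]
t: 44.2
tool_pos: [521.3, 89.9, 148.1]
ee_rot: [-0.0, 0.995, -0.104, 0.001]
wrist_force: [1.2, 0.3, -1.1]
grip_width: 12.1
yaw now -11.9 spin 0.1 shift [-0.   0.9 23.1]
```

```bash
python3 -m inch '[[8,0,0.5,4,0],[8,0,0,4,0],[8,0,0,3,0],[8,0,0,2,0],[8,0,0,0,0],[8,0,0,0,0]]'
python3 -m inch '[[8,0,0,2,0],[8,0,0,2,0],[8,0,0,2,0],[8,0,0,0,0],[8,0,0,0,0]]'
python3 -c "
from h import *
to(521.1,89.1,125,-12);print(r.sense()['torque'])"
```

```text
t: 44.7
tool_pos: [520.8, 88.9, 134.3]
ee_rot: [-0.0, 0.995, -0.104, 0.0]
wrist_force: [0.1, 1.5, -1.7]
grip_width: 11.7
t: 45.12
tool_pos: [520.4, 88.9, 128.1]
ee_rot: [-0.0, 0.995, -0.104, 0.0]
wrist_force: [1.6, 3.6, -2.4]
grip_width: 12.0
yaw now -12.0 spin 0.0 shift [ 0.6 -0.3  3.1]
[ 0.64043069 -0.41266843 -0.09243516]
```

```bash
python3 -m inch '[[8,0,0,2,0],[8,0,0,2,0],[8,0,0,2,0],[8,0,0,1,0],[8,0,0,0,0],[8,0,0,0,0]]'
python3 -c "
from h import *
to(521.1,89.1,122,-12);print(r.sense()['torque'])
s=imaging.snapshot('scene');cv2.imwrite('pics/s17.png',s[100:250,170:330,::-1].repeat(4,0).repeat(4,1))"
```

```text
t: 45.62
tool_pos: [520.5, 88.8, 121.8]
ee_rot: [-0.0, 0.995, -0.104, -0.0]
wrist_force: [-1.3, 2.7, 4.8]
grip_width: 11.8
yaw now -12.0 spin 0.0 shift [ 0.5 -0.4 -0.2]
[0.68885747 0.18146485 0.033971  ]
```

View pics/s17.png

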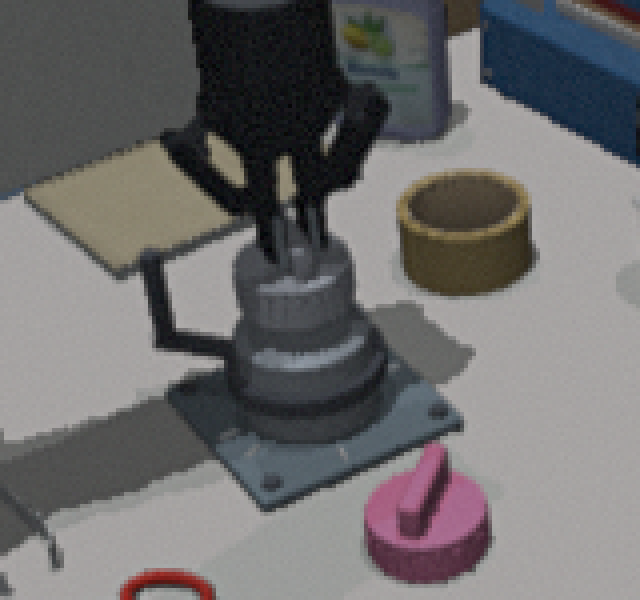

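```bash
python3 -m inch '[[30,0,0,-1,0],[30,0,0,-2,0],[30,0,0,-3,0],[30,0,0,-2,0],[30,0.2,-8.3,0,0],[30,0,0,0,0],[30,0,0,0,0],[30,0,0,0,0]]'
python3 -c "
from h import *
P=tool();save('wrist','w18.png')
for d in models.place_of('cap_bar','wrist'): print(d['conf'],d['pixel'],atz('wrist',d['pixel'],139,P))
to(523,97.2,130,-12);print(r.sense()['torque'])"
```

```text
t: 46.33
tool_pos: [522.2, 96.8, 129.0]
ee_rot: [0.0, 0.995, -0.104, -0.0]
wrist_force: [-0.1, 0.6, -0.2]
grip_width: 29.9
0.63 [333.5, 334.2] [520.32053225  44.00599554 139.        ]
yaw now -12.0 spin 0.0 shift [ 0.7 -0.9 -0.9]
[-0.02608873  0.0241041   0.03231672]
```

```bash
python3 -c "
import cv2
for n in('w4','w16','w18'):
    g=cv2.imread('pics/%s.png'%n,0); print(n,g[150:340:3,312:320].mean(1).astype(int).tolist())"
```

```text
w4 [132, 131, 131, 114, 110, 111, 82, 82, 132, 92, 139, 133, 133, 123, 81, 82, 85, 98, 119, 124, 127, 127, 128, 128, 128, 128, 128, 127, 127, 110, 109, 109, 109, 109, 109, 109, 108, 109, 108, 109, 108, 108, 108, 108, 109, 108, 108, 108, 108, 108, 108, 107, 207, 219, 223, 167, 187, 187, 186, 186, 117, 22, 23, 23]
w16 [107, 84, 127, 93, 175, 169, 152, 115, 82, 84, 96, 118, 125, 128, 129, 129, 129, 129, 129, 130, 129, 129, 129, 130, 129, 129, 129, 129, 129, 121, 110, 110, 110, 110, 110, 109, 110, 110, 110, 110, 110, 109, 110, 109, 109, 109, 109, 109, 109, 104, 123, 151, 185, 211, 234, 236, 236, 236, 236, 236, 152, 28, 28, 28]
w18 [131, 120, 109, 109, 107, 84, 86, 112, 107, 141, 134, 134, 89, 82, 84, 90, 114, 124, 127, 128, 128, 128, 128, 128, 128, 128, 128, 128, 129, 111, 110, 110, 110, 110, 110, 110, 110, 110, 110, 110, 111, 110, 110, 111, 111, 111, 111, 110, 159, 205, 209, 211, 214, 185, 188, 188, 188, 187, 191, 197, 124, 31, 31, 31]
```

```bash
python3 -m inch '[[30,0.4,-0.6,1.5,0],[30,0,0,1.5,0],[30,0,0,1,0],[30,0,0,0,0],[30,0,0,0,0]]'
python3 -m inch '[[8,0,0,0,0],[8,0,0,0,0],[8,0,0,0,0],[8,0,0,0,0],[8,0,0,0,0],[8,0,0,0,0]]' 90
python3 -c "
from h import *
to(523,97.2,122,-12);print(r.sense()['torque']);save('wrist','w19.png')
g=cv2.imread('pics/w19.png',0); print(g[180:320:2,312:320].mean(1).astype(int).tolist())"
```

```text
t: 46.85
tool_pos: [522.7, 97.0, 125.1]
ee_rot: [0.0, 0.995, -0.104, -0.0]
wrist_force: [0.5, -0.2, -0.2]
grip_width: 30.1
t: 47.35
tool_pos: [522.8, 97.1, 125.4]
ee_rot: [-0.0, 0.995, -0.104, 0.0]
wrist_force: [-1.3, -0.3, 3.9]
grip_width: 12.1
yaw now -12.0 spin 0.0 shift [ 0.1 -0.1  3.4]
[-0.10903604  0.29599049  0.00120161]
[135, 134, 134, 134, 113, 80, 82, 83, 84, 90, 106, 120, 124, 125, 126, 128, 128, 128, 128, 128, 128, 128, 128, 128, 128, 128, 128, 128, 113, 109, 109, 109, 109, 109, 109, 109, 109, 109, 109, 109, 109, 109, 109, 109, 108, 109, 109, 109, 109, 109, 109, 109, 109, 108, 108, 109, 108, 109, 107, 123, 152, 205, 208, 207, 209, 222, 194, 187, 187, 187]
```

```bash
python3 -m inch '[[8,0,0,2,0],[8,0,0,2,0],[8,0,0,2,0],[8,0,0,0,0],[8,0,0,0,0]]'
python3 -c "
from h import *
to(523,97.2,122,-12);print(r.sense()['torque']);save('wrist','w20.png')
for n in('w4','w20'):
  g=cv2.imread('pics/%s.png'%n,0); print(g[180:320:2,312:320].mean(1).astype(int).tolist())"
```

```text
t: 47.82
tool_pos: [522.9, 97.1, 119.4]
ee_rot: [-0.0, 0.995, -0.104, -0.0]
wrist_force: [-2.2, -0.1, 6.8]
grip_width: 12.1
yaw now -12.0 spin 0.0 shift [ 0.1 -0.1 -2.6]
[-0.05576338  0.50881019 -0.00462771]
[139, 135, 134, 133, 134, 92, 81, 82, 82, 85, 90, 106, 119, 123, 125, 127, 128, 128, 128, 128, 127, 128, 128, 128, 128, 128, 128, 127, 113, 109, 109, 109, 109, 109, 109, 109, 109, 109, 109, 108, 109, 108, 108, 109, 108, 108, 108, 108, 108, 108, 108, 109, 108, 108, 108, 108, 108, 108, 108, 108, 108, 107, 124, 207, 208, 221, 223, 186, 178, 187]
[135, 134, 134, 134, 113, 80, 82, 83, 85, 90, 106, 120, 123, 125, 127, 128, 128, 128, 128, 128, 128, 128, 128, 128, 128, 128, 128, 118, 109, 109, 109, 109, 109, 109, 109, 109, 109, 109, 109, 109, 109, 109, 109, 109, 109, 109, 109, 109, 109, 109, 109, 108, 108, 109, 108, 109, 108, 108, 108, 115, 147, 185, 207, 207, 224, 218, 172, 168, 188, 187]
```

```bash
python3 -m inch '[[8,0,0,1.5,0],[8,0,0,1,0],[8,0,0,0,0],[8,0,0,0,0]]'
python3 -m inch '[[8,0,0,0,5],[8,0,0,0,5],[8,0,0,0,5],[8,0,0,0,5],[8,0,0,0,5],[8,0,0,0,5],[8,0,0,0,0],[8,0,0,0,0]]'
python3 -c "
from h import *
to(523,97.2,122,-93.6);print(r.sense()['torque'])"
```

```text
t: 48.2
tool_pos: [522.9, 97.1, 117.1]
ee_rot: [-0.0, 0.995, -0.104, -0.0]
wrist_force: [-2.9, -1.0, 7.5]
grip_width: 11.6
t: 48.87
tool_pos: [523.9, 97.1, 117.4]
ee_rot: [-0.001, 0.934, -0.359, 0.001]
wrist_force: [-1.6, 0.6, 7.2]
grip_width: 11.8
yaw now -42.0 spin 51.6 shift [-0.   0.9 -4.6]
[-0.09934013  0.31555048 -0.15701789]
```

```bash
python3 -m inch '[[8,0,0,1.2,0],[8,0,0,1,0],[8,0,0,0,0],[8,0,0,0,4],[8,0,0,0,4],[8,0,0,0,4],[8,0,0,0,0],[8,0,0,0,0]]'
python3 -c "
from h import *
to(523,97.2,122,-93.6);print(r.sense()['torque'])"
```

```text
t: 49.53
tool_pos: [523.4, 97.0, 115.2]
ee_rot: [-0.0, 0.891, -0.454, 0.0]
wrist_force: [-2.7, -0.3, 9.5]
grip_width: 12.1
yaw now -54.0 spin 39.6 shift [-0.1  0.4 -6.8]
[-0.11111907  0.67463117 -0.13375086]
```

```bash
python3 -m inch '[[8,0,0,0,4],[8,0,0,0,4],[8,0,0,0,4],[8,0,0,0,4],[8,0,0,0,4],[8,0,0,0,4],[8,0,0,0,0],[8,0,0,0,0]]'
python3 -c "
from h import *
to(523,97.2,122,-93.6);print(r.sense()['torque'])"
```

```text
t: 50.2
tool_pos: [523.2, 96.9, 115.1]
ee_rot: [-0.0, 0.777, -0.629, 0.0]
wrist_force: [-3.6, -0.3, 10.1]
grip_width: 11.7
yaw now -78.0 spin 15.6 shift [-0.3  0.2 -6.9]
[-0.12326394  0.69014393 -0.0771256 ]
```

```bash
python3 -m inch '[[8,0,0,0,4],[8,0,0,0,4],[8,0,0,0,4],[8,0,0,0,4],[8,0,0,0,0],[8,0,0,-3,0],[8,0,0,-3,0],[8,0,0,-0.8,0]]'
python3 -m inch '[[8,0,0,0,0],[8,0,0,0,0]]'
python3 -c "
from h import *
to(523,97.2,122,-93.6);print(r.sense()['torque'])"
```

```text
t: 50.87
tool_pos: [523.1, 97.6, 121.7]
ee_rot: [0.0, -0.682, 0.731, 0.0]
wrist_force: [-1.8, 0.3, 3.9]
grip_width: 12.1
t: 51.03
tool_pos: [523.1, 97.6, 121.5]
ee_rot: [0.0, -0.682, 0.731, 0.0]
wrist_force: [-2.5, 1.3, 7.0]
grip_width: 12.1
yaw now -94.0 spin -0.4 shift [ 0.4  0.  -0.5]
[0.19167369 0.39735812 0.0457575 ]
```

```bash
python3 -m inch '[[40,0,0,0,0],[40,0,0,0,0],[40,0,0,0,0],[40,0,0,-20,-5],[40,0,0,-30,-7],[40,0,0,-30,-7],[40,0,0,-20,-7],[40,0,0,0,-7]]' 40
python3 -m inch '[[40,0,0,0,-7],[40,0,0,0,-7],[40,0,0,0,-7],[40,0,0,0,-7],[40,0,0,0,-7],[40,0,0,0,-7],[40,0,0,0,-7],[40,0,0,0,-7]]' >/dev/null
python3 -m inch '[[40,0,0,0,-7],[40,0,0,0,-7],[40,0,0,0,-7],[40,0,0,0,-7],[40,0,0,0,-7],[40,0,0,0,-4],[40,0,0,0,0],[40,0,0,0,0]]'
python3 - <<'E'
from h import *
np.set_printoptions(precision=1,suppress=True)
print(r.sense()['joint_positions'])
P=tool();save('wrist','w21.png');J=np.array([522.8,97.2,0])
for c in('wrist','top','scene'):
    if c!='wrist': imaging.snapshot(c)
    for d in models.place_of('collar_post',c):
        w=atz(c,d['pixel'],96,P); print(c,d['conf'],w,ang(w-J),np.linalg.norm((w-J)[:2]))
    for d in models.place_of('cap',c): print('cap',c,d['conf'],atz(c,d['pixel'],91,P))
a=np.radians(124.3);to(522.8+95*np.cos(a),97.2+95*np.sin(a),200,34.3)
E
```

```text
t: 51.7
tool_pos: [525.6, 97.0, 225.3]
ee_rot: [-0.003, 0.863, -0.505, 0.003]
wrist_force: [1.7, -0.1, -0.7]
grip_width: 40.4
t: 53.03
tool_pos: [522.7, 96.9, 221.0]
ee_rot: [0.0, 0.957, 0.291, -0.0]
wrist_force: [-0.4, -0.4, 0.4]
grip_width: 40.2
[-0.7  0.3  0.5  1.9 -0.1  1.   0.5]
wrist 0.67 [469.1 176.7  96. ] 124.04399852633821 95.96339159869311
cap wrist 0.84 [523.8  99.9  91. ]
cap wrist 0.8 [501.8   5.4  91. ]
cap top 0.96 [500.9 -48.6  91. ]
cap top 0.61 [532.8 103.2  91. ]
scene 0.9 [461.5 169.2  96. ] 130.4329034803616 94.54831743705672
scene 0.37 [ 608.5 -393.8   96. ] -80.09397908989622 498.4022981369249
cap scene 0.72 [530.3 109.1  91. ]
cap scene 0.63 [ 465.2 -128.4   91. ]
yaw now 34.0 spin -0.3 shift [ -0.  -95.   21.3]
```

```bash
python3 -m inch '[[40,0,-35,0,0],[40,0,-35,20,0],[40,0,-25,30,0],[40,0,0,25,0],[40,0,0,0,0],[40,0,0,0,0]]'
python3 - <<'E'
from h import *
P=tool();save('wrist','w22.png');J=np.array([522.8,97.2,0])
for d in models.place_of('collar_post','wrist'):
        w=atz('wrist',d['pixel'],96,P); print(d['conf'],w,ang(w-J))
to(469.5,176,80,34.3)
E
```

```text
t: 53.98
tool_pos: [469.3, 175.3, 145.9]
ee_rot: [0.001, 0.956, 0.292, -0.001]
wrist_force: [-0.1, 0.1, 0.7]
grip_width: 39.8
0.69 [467.41420551 175.01299377  96.        ] 125.44253074195612
yaw now 33.9 spin -0.4 shift [-1.3 -1.8 67.8]
```

```bash
python3 -m inch '[[40,-1.5,-1.5,25,0],[40,0,0,25,0],[40,0,0,15,0],[40,0,0,2,0],[40,0,0,0,0]]'
python3 -m inch '[[8,0,0,0,0],[8,0,0,0,0],[8,0,0,0,0],[8,0,0,0,0],[8,0,0,0,0],[8,0,0,0,0]]' 30
python3 - <<'E'
from h import *
J=np.array([522.8,97.2,0]);p=tool()[0];print(ang(p-J),np.linalg.norm((p-J)[:2]))
a=np.radians(73.2);to(550.3,188.1,80,-16.8)
E
```

```text
t: 54.5
tool_pos: [468.7, 175.7, 80.1]
ee_rot: [0.0, 0.957, 0.292, 0.001]
wrist_force: [0.8, -0.2, 0.9]
grip_width: 40.1
t: 55.0
tool_pos: [469.0, 176.5, 80.9]
ee_rot: [-0.0, 0.956, 0.292, 0.002]
wrist_force: [-0.6, -0.5, 7.4]
grip_width: 12.9
124.15573203243571 95.84881407844914
yaw now 34.0 spin 50.8 shift [ 74.5 -34.6   1.2]
```

```bash
python3 -m inch '[[8,7.04,0.26,0,4.25],[8,7.04,0.26,0,4.25],[8,7.04,0.26,0,4.25],[8,7.04,0.26,0,4.25],[8,7.04,0.26,0,4.25],[8,7.04,0.26,0,4.25]]'
python3 -m inch '[[8,7.04,0.26,0,4.25],[8,7.04,0.26,0,4.25],[8,7.04,0.26,0,4.25],[8,7.04,0.26,0,4.25],[8,7.04,0.26,0,4.25],[8,7.04,0.26,0,4.25],[8,0,0,0,0],[8,0,0,0,0]]'
python3 - <<'E'
from h import *
J=np.array([522.8,97.2,0]);p=tool()[0];print(ang(p-J),np.linalg.norm((p-J)[:2]))
to(550.3,188.1,80,-16.8)
E
```

```text
t: 55.5
tool_pos: [507.7, 192.4, 81.0]
ee_rot: [-0.001, 0.997, 0.073, 0.001]
wrist_force: [-1.3, 0.5, 6.8]
grip_width: 12.9
t: 56.17
tool_pos: [550.3, 189.7, 81.0]
ee_rot: [-0.002, 0.989, -0.148, 0.002]
wrist_force: [1.2, 1.5, 5.8]
grip_width: 13.0
73.44114088863681 96.4938807725199
yaw now -17.0 spin -0.2 shift [0.5 1.5 1. ]
```

Open, rise, back away, and check.

```bash
python3 -m inch '[[40,0,0,0,0],[40,0,0,0,0],[40,0,0,0,0],[40,0,0,-20,0],[40,0,0,-35,0],[40,0,0,-40,0],[40,0,0,-40,0],[40,0,-20,-20,0]]'
python3 -m inch '[[40,0,0,0,0],[40,0,0,0,0]]'
python3 - <<'E'
from h import *
im=save('wrist','w23.png');P=tool();J=np.array([522.8,97.2,0])
t=save('top','t23.png');
for c in('wrist','top'):
  for d in models.place_of('collar_post',c):
    w=atz(c,d['pixel'],96,P);print(c,d['conf'],w,ang(w-J))
cv2.imwrite('pics/c23.png',np.hstack([cv2.resize(im[20:240,200:440,::-1],(600,550))[:, :400+100],cv2.resize(t[170:270,160:300,::-1],(300,550))]))
print(P[0],r.sense()['wrist_force'])
E
```

```text
t: 56.83
tool_pos: [555.9, 203.0, 239.4]
ee_rot: [-0.001, 0.989, -0.151, 0.002]
wrist_force: [1.3, -1.6, -0.2]
grip_width: 39.9
t: 57.0
tool_pos: [554.5, 208.7, 235.1]
ee_rot: [-0.001, 0.989, -0.146, 0.001]
wrist_force: [0.2, 0.2, 0.2]
grip_width: 40.0
wrist 0.69 [545.42861664 187.23654332  96.        ] 75.89221846022396
top 0.81 [549.5219446 192.6402105  96.       ] 74.35848522052828
top 0.42 [522.79282754 103.35441393  96.        ] 90.0667734661057
[553.50394025 207.52268805 233.61227491] [-0.20120059  0.54429893 -0.91044521]
```

View pics/c23.png

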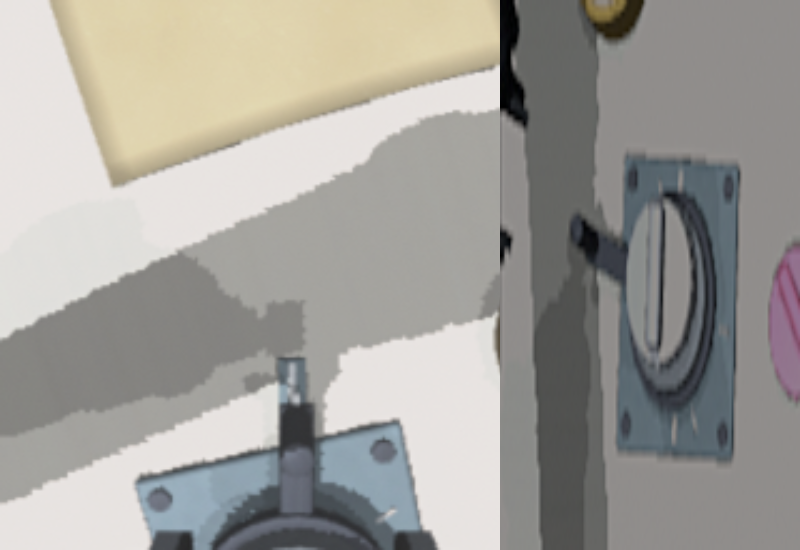

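Run:
```python
from h import *
from scipy import ndimage
f=lambda x,y:atz('top',((x-500)*140/300+160,y*100/550+170),143)
a,b=f(656,203),f(653,350);print(a,b,ang(a-b)+3.6,(a+b)/2,np.linalg.norm(a-b))
print(r.sense()['t']); r.hand_in()
```

```text
[552.32485111  93.75947518 143.        ] [492.79689865  96.43589906 143.        ] 1.0256700975330784 [522.56087488  95.09768712 143.        ] 59.588089152398766
57.2
the job is handed in; nothing more can be done
```

I completed the whole job and handed it in at t = 57 s of the 208 s allowed. No verdict was reported.

**What I did**
- **Venting and removal:** I turned the cap to the first stop, where the bar lined up with the 24° line, and waited there more than 1 s unpressed. I then pressed it about 6 mm, turned it to about 80° and lifted it off to the left of the jar.
- **Slugs:** I put all five steel slugs in the jar. One had been knocked aside, and I found it again on a closer look.
- **Refitting:** I regripped the cap centrally on the neck, pressed it, turned it fully home and let go.
- **Collar:** I gripped the post and moved it along its arc to the lock mark.

**Last checks**
- **Cap:** The bar is about 1° from closed and 2 mm from the jar axis. Its seated height was judged only from the tool height and seal force, not measured directly.
- **Collar:** The lever covers the lock mark in the picture. The post reads 73.4° from the tool, 74.4° from the top camera and 75.9° from the wrist camera, against a mark at 73.2°. The largest gap is about 0.05 rad, within the 0.08 allowed.
- **Slugs:** The cameras found no steel slugs left on the table, and two showed inside the jar before it was closed. I did not see all five in there individually.
- **Arm:** The gripper is open, above and clear of everything.

**What disagreed:** The scene camera's cap position was about 1 cm off the other readings. I took that as network error. The cap also shifted about 8 mm along its bar between setting it down and picking it up, which I corrected by regripping.

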